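# Index the fixture and burnish a bracket's inside seam

## Task

Using the black-knobbed post, turn the indexing table a quarter turn counter-clockwise to its next stop, so that the open side of the clamped blue bracket comes round from the back to face the robot's left. Then take the red-handled burnishing stylus from the rack, lean it in under the bracket's lip and run its sprung nose, lightly pressed in but never bottomed hard, along the inside bottom seam from the green-marked end to the red-marked end, in one slow unbroken pass (about 3 cm a second). Hang the stylus back upright in the hole it came from, and leave the table at its stop and everything else on the bench where it stands.

Things in the scene. Friction and masses are not known exactly. Their poses are not given: they have to be found in the camera images.
- disc (a joint): Round aluminium indexing table, rad, growing counter-clockwise seen from above about a vertical axis. Starts at the stop at 0; the next stop is 1.571 (a quarter turn) (it can overrun it by 0.2). A detent pulls it to the nearer stop and holds it: up to 0.7 N m, 0.4 rad from the stop. At 0 the bracket on it opens to +x of index_base, away from the robot; at 1.571 to its +y, the robot's left.
- index_base: The fixed grey base of the indexing table, a plate 260 mm square and 22 mm thick, with a grey detent housing 42 x 90 x 92 mm tall behind the disc. Origin on the bench under the axis; z up, x away from the robot (turned by up to 0.3 rad).
- hub (a point): Centre of the top face of the disc (250 mm across), on its vertical turning axis, 45 mm above the bench.
- post_top (a point): Centre of the top of the turning post: a black round knob 24 mm across and 30 mm tall on a 12 mm steel rod, standing on the disc 108 mm from its axis; top 135 mm above the bench. It turns with the disc; it is at the disc's left (+y) at the start and at its front (-x) when indexed.
- lip (a point): Middle of the free edge of the lip of the blue bracket clamped on the disc. Foot plate 4 mm thick, top 49 mm above the bench; wall 4 mm thick, 48 mm high, with a 24 degree bend at mid length (concave on the open side); along its top a 3 mm thick lip overhangs the open side by 20 mm, its underside 45 mm above the foot. So a tool reaches the seam only when leaned some 30 to 50 degrees.
- seam_0 (a point): Point 0 of 5 on the seam, the inside bottom line where the bracket's wall meets the top of its foot (marked by a thin yellow strip), 49 mm above the bench and turning with the disc. The end with green dots (on the foot in front of it and on the lip above it), nearest the post. Points are 28 mm apart; the seam is straight between them.
- seam_1 (a point): Point 1 of 5 on the seam, the inside bottom line where the bracket's wall meets the top of its foot (marked by a thin yellow strip), 49 mm above the bench and turning with the disc.  Points are 28 mm apart; the seam is straight between them.
- seam_2 (a point): Point 2 of 5 on the seam, the inside bottom line where the bracket's wall meets the top of its foot (marked by a thin yellow strip), 49 mm above the bench and turning with the disc. At the bend. Points are 28 mm apart; the seam is straight between them.
- seam_3 (a point): Point 3 of 5 on the seam, the inside bottom line where the bracket's wall meets the top of its foot (marked by a thin yellow strip), 49 mm above the bench and turning with the disc.  Points are 28 mm apart; the seam is straight between them.
- seam_4 (a point): Point 4 of 5 on the seam, the inside bottom line where the bracket's wall meets the top of its foot (marked by a thin yellow strip), 49 mm above the bench and turning with the disc. The end with red dots. Points are 28 mm apart; the seam is straight between them.
- stylus: Seam burnisher hanging upright in the rack: red round handle with black cap, 26 mm across and 75 mm tall, standing by its underside on the rack's plate; below it a steel shank 8 mm across and 60 mm long, then a brass sprung nose. 0.13 kg. Origin on the axis at the underside of the handle; z along the axis towards the cap.
- tip (a point): Foremost point of the stylus's ball nose (ball 6 mm across on a 5 mm rod), on the axis, 85 mm below the handle's underside when not pressed.
- nose (a joint): How far the sprung nose is pushed into the stylus, m: 0 free, 0.010 bottomed. The spring takes 1.2 N to start and 4.2 N at the bottom.
- rack: Fixed plywood rack: a plate 70 x 220 mm, top 100 mm above the bench, with three 15 mm holes in a row along its y at -70, 0 and +70 mm. Stylus, screwdriver and chisel hang in them in any order. Origin on the bench under the middle hole.
- screwdriver: Bystander: screwdriver with orange round handle 26 mm across and 80 mm tall, hanging upright in the rack like the stylus. Origin under the handle.
- chisel: Bystander: chisel with black round handle 27 mm across and 82 mm tall, yellow ring, hanging upright in the rack like the stylus. Origin under the handle.
- jar: Bystander: small jar, 40 mm across, 50 mm tall, standing on a corner of the indexing table's square base plate. Origin under its centre.
- tape: Bystander: yellow tape measure, 45 x 70 x 62 mm tall, on the bench just behind the rack. Origin under its centre.
- glue: Bystander: glue bottle, 54 mm across, 160 mm tall, at the back. Origin under its centre.
- pliers: Bystander: pliers lying flat, about 160 mm long and 14 mm thick, in the middle of the bench in front of the robot.

How it is judged:
By the outcome, as a careful person would: the job done as asked, in the order asked, and still so for the second after the job is handed in, with the robot touching nothing.
It also fails if it takes over 72 s, if anything falls off the work surface, if the arm or the gripper's body presses on something with over 40 N, if the wrist force passes 120 N, or if a joint passes its speed limit or range.

## Robot

A 6-joint arm with a two-finger parallel gripper is mounted at the origin on the work surface. World frame = base frame: x ahead of the robot, y to its left, z up, the work surface at z = 0. Lengths are in m, angles in rad, forces in N, time in s.
With the tool pointing down it reaches from about 0.3 to 0.875 m from the base axis. Payload 6.4 kg.
Tool frame: the origin (TCP) lies between the finger pads; the fingertips stand 19 mm ahead of it and the grasp point (between the pads) is the TCP; z points along the fingers, y is the direction in which the jaws open and shut (so a half turn about z gives the same grasp; the last joint's range is limited). The gripper opens to 88 mm and grips with 3 to 60 N. Pads are 18 mm wide; open, the fingers measure 123 mm over their backs; the gripper's body (75 mm by 187 mm) begins 45 mm behind the grasp point.
Start: joints at [1.137, 0.181, 1.607, -0, 1.354, -0.206], TCP at [0.13, 0.56, 0.229] pointing down, gripper open.
Joint ranges: [-2.99, 2.99], [-0.89, 2.07], [0.3, 2.58], [-1.14, 4.28], [0, 2.63], [-3.12, 3.12]. Speed limits (rad/s): [2.57, 2.57, 3.01, 3.14, 3.14, 3.14].

## Interface

Orientations are given as a unit quaternion [x, y, z, w].
In Python, from plant import read_state, get_image, sign_off gives the robot as it stands.
- The arm moves only by the shell command python3 -m crank 'ROWS' [OPENING] [FORCE]. ROWS is JSON, a list of rows, each a list of 4 numbers: the shift along the world's x, y, z in mm, then the turn about the world's z in rad. A call has 1 to 8 rows; each row is the pose to reach, as a shift and turn from the pose measured when the call began; what a row does not reach only later rows make up. A row lasts 1/8 s, in which the tool goes at most 62.5 mm and 10.7 degrees, less where a joint would pass 70% of its speed; a pose out of reach is approached as far as the arm can. A call with a gripper value outside its range is refused whole. OPENING is the opening, from -1 (shut) to 1 (fully open), set as the call begins (- or left out, the last holds). The fingers move at their own pace and stop on an object; FORCE is the grip in N (left out, the last holds). Time passes only in rows, so rows that repeat a pose let the fingers close. It gives the time, the measured TCP pose, the force and the opening at its end, in the units of the state.
- read_state(): the state, without advancing time (a new reading comes with each control period).
- get_image(name): name is "side" or "top"; returns a dict with "image" (420x560x3 uint8, red, green, blue), "depth" (420x560 float32, m along the optical axis (not along the pixel's ray), 0 where there is no reading), "fx", "fy", "cx", "cy" (pixels), "world_to_cam" (4x4, takes a point from world to camera coordinates). Camera axes: x right, y down, z forward; pixel columns grow to the right and rows downward; lengths in m; the calibration is good to about 2 mm. A picture is of the moment at which its call begins.
- sign_off(): hands the job in, once; it reports no verdict.
The state is a dict: "time_s": time; "joints": joint angles; "qd": joint speeds; "tau": joint torques, N m; "eef_pos": TCP position; "ee_rot": TCP orientation; "force": force on the tool from outside, world axes, zero at the start; "wrist_torque": the same for the moment, N m; "gripper_width": finger opening in m.
Only numpy, scipy, OpenCV 4.12 (cv2) and the standard library are available. Lean on these libraries where they do the work, as an engineer would, in place of code of your own. Each camera call takes 0.05 s, during which the arm holds its last target.

## Working session

There is one attempt and no reset: what is moved stays moved. The work goes in short steps, Python scripts to look and compute and a shell command to move; the robot and the scene stay as the last step left them, time stands still between calls to the robot, and variables do not carry over. Pictures are saved under pics/ and viewed, and the job is handed in when it is done.

```bash
ls -la; mkdir -p pics; python3 - <<'E'
from plant import read_state,get_image
import cv2
s=read_state()
for k,v in s.items(): print(k,v)
import numpy as np
for n in("side","top"):
    d=get_image(n); cv2.imwrite(f"pics/{n}0.png",d["image"][:,:,::-1]); np.savez(f"pics/{n}0.npz",**d)
    print(n,d["fx"],d["fy"],d["cx"],d["cy"],np.round(d["world_to_cam"],3).tolist())
E
```

```text
total 12
drwxr-xr-x  3 agent agent 4096 Dec  6 08:34 .
drwxr-xr-x 23 root  root  4096 Dec  6 08:34 ..
drwxr-xr-x  2 agent agent 4096 Dec  6 08:34 pics
time_s 0.0
joints [ 1.13667898e+00  1.81528880e-01  1.60794741e+00 -7.18879765e-08
  1.35381056e+00 -2.06300575e-01]
qd [-2.51082628e-04 -2.40674251e-03  4.60034729e-04  7.13200113e-04
  1.97942035e-03 -8.37656374e-05]
tau [ 1.25934297e-03 -4.33863044e+01 -3.41846180e+01  7.02654105e-02
  3.86306515e-02 -1.48808003e-04]
eef_pos [0.12962078 0.55965733 0.22814628]
ee_rot [ 1.13662170e-01  9.93519096e-01 -8.04049067e-04 -2.66602849e-04]
force [-0.53675539 -0.73933597 -0.00577132]
wrist_torque [-0.02348127 -0.00196006  0.05312216]
gripper_width 0.08815190291075885
side 538.2690875912386 538.2690875912386 285.765955095982 208.35819136375167 [[0.7, -0.714, -0.005, -0.423], [-0.538, -0.522, -0.662, 0.397], [0.47, 0.466, -0.749, 1.051], [0.0, 0.0, 0.0, 1.0]]
top 446.1369315846212 446.1369315846212 266.7178742570867 206.4776160331857 [[-0.021, -1.0, -0.018, 0.021], [-0.984, 0.024, -0.178, 0.588], [0.179, 0.014, -0.984, 0.911], [0.0, 0.0, 0.0, 1.0]]
```

View pics/side0.png

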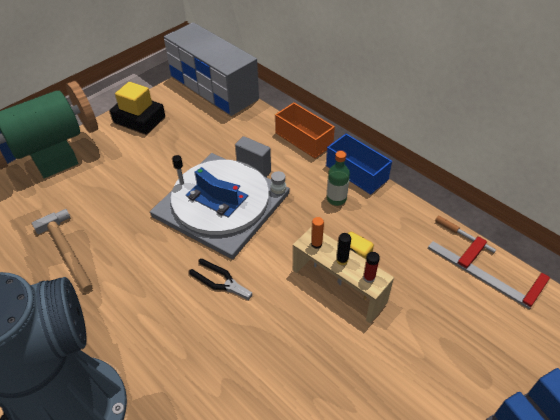

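View pics/top0.png

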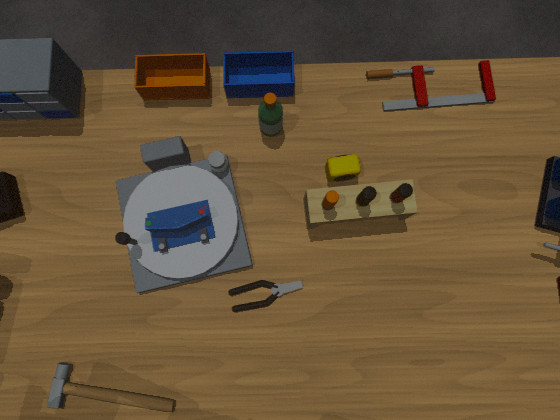

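```bash
cat > h.py <<'E'
import numpy as np,cv2
from plant import read_state,get_image
def load(n,k): return dict(np.load(f"pics/{n}{k}.npz"))
def snap(n,k):
    d=get_image(n); np.savez(f"pics/{n}{k}.npz",**d); return d
def ray(d,u,v):
    M=d["world_to_cam"];R=M[:3,:3];t=M[:3,3]
    return -R.T@t, R.T@np.array([(u-d["cx"])/d["fx"],(v-d["cy"])/d["fy"],1.])
def plane(d,u,v,z):
    o,r=ray(d,u,v); return o+r*(z-o[2])/r[2]
def tri(ds,ps):
    A=np.zeros((3,3));b=np.zeros(3)
    for d,p in zip(ds,ps):
        o,r=ray(d,*p);r=r/np.linalg.norm(r);P=np.eye(3)-np.outer(r,r);A+=P;b+=P@o
    return np.linalg.solve(A,b)
def proj(d,p):
    c=d["world_to_cam"]@np.append(p,1.); return np.array([d["fx"]*c[0]/c[2]+d["cx"],d["fy"]*c[1]/c[2]+d["cy"]])
def dep(d,u,v):
    o,r=ray(d,u,v); return o+r*float(d["depth"][int(round(v)),int(round(u))])
def crop(d,u0,v0,u1,v1,k,name):
    im=d["image"][v0:v1,u0:u1,::-1]; cv2.imwrite(f"pics/{name}.png",cv2.resize(im,None,fx=k,fy=k,interpolation=cv2.INTER_CUBIC))
def comps(d,lo,hi,amin=3,box=None):
    h=cv2.cvtColor(d["image"],cv2.COLOR_RGB2HSV);m=cv2.inRange(h,np.array(lo),np.array(hi))
    if box:
        q=np.zeros_like(m);q[box[1]:box[3],box[0]:box[2]]=1;m*=q
    n,l,s,c=cv2.connectedComponentsWithStats(m)
    return [(s[i].tolist(),np.round(c[i],1).tolist()) for i in range(1,n) if s[i][4]>=amin]
E
python3 - <<'E'
from h import *
t=load("top",0);s=load("side",0)
crop(t,105,120,265,300,4,"t_disc");crop(t,290,140,430,250,5,"t_rack")
crop(s,145,125,300,255,5,"s_disc");crop(s,280,205,400,320,5,"s_rack")
E
```

```text
(no output)
```

View pics/t_disc.png

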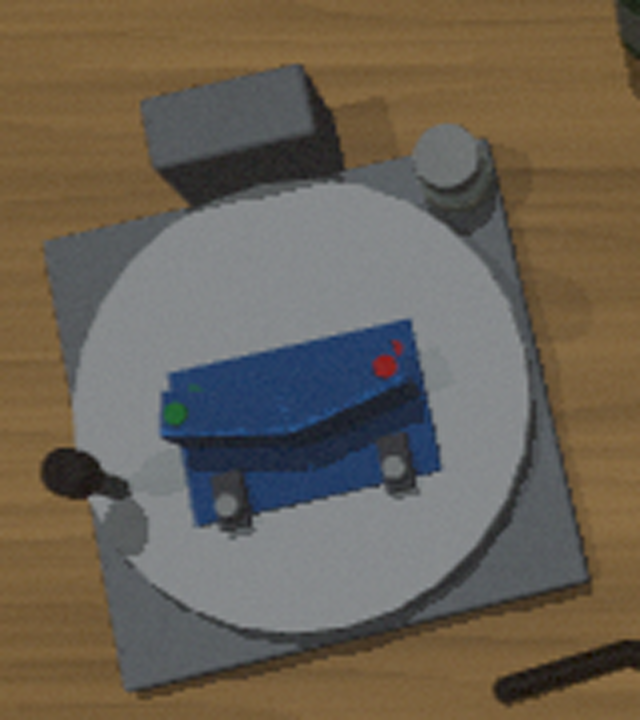

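View pics/t_rack.png

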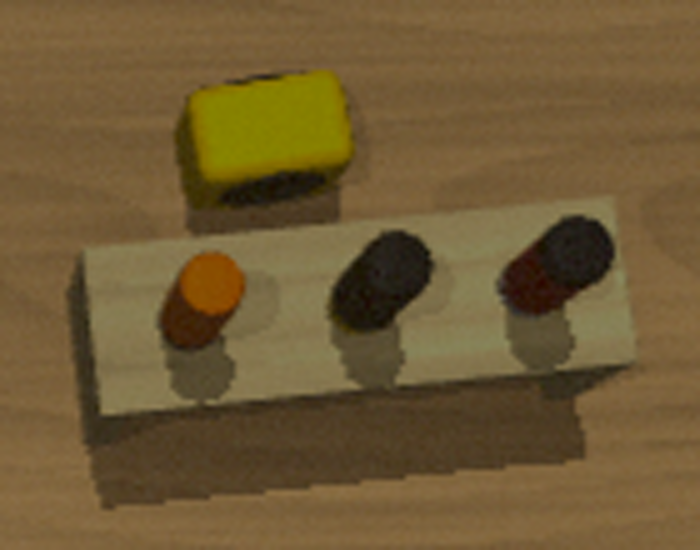

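View pics/s_disc.png

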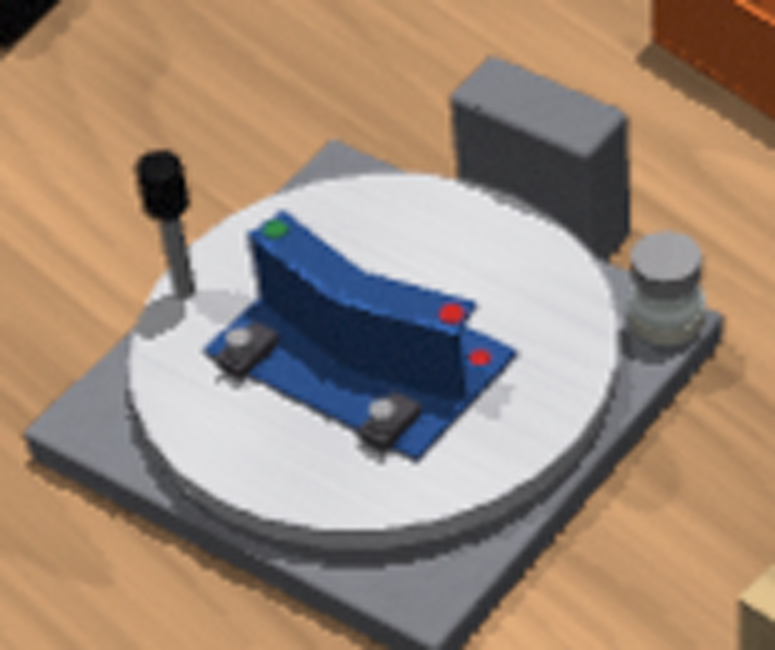

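View pics/s_rack.png

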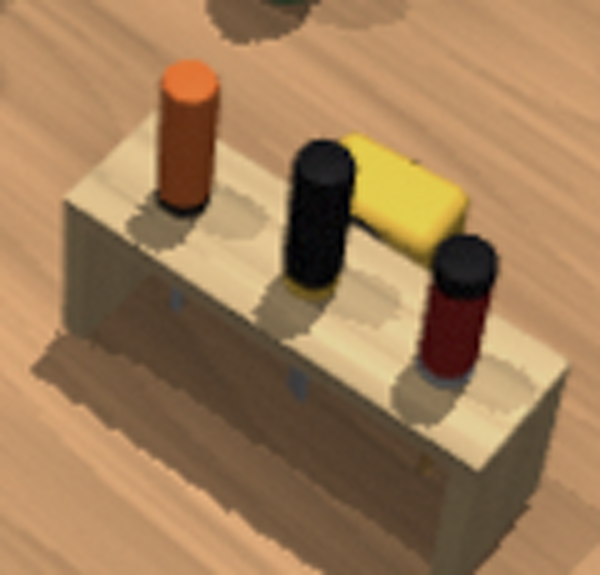

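```bash
python3 - <<'E'
from h import *
t=load("top",0);s=load("side",0)
for n,d in(("t",t),("s",s)): print(n,"cam",ray(d,0,0)[0].round(3))
# disc: white mask, ellipse fit on outer contour->plane z=.045
for n,d,b in(("t",t,(105,150,260,300)),("s",s,(150,140,300,250))):
    h=cv2.cvtColor(d["image"],cv2.COLOR_RGB2HSV)
    m=cv2.inRange(h,np.array([0,0,100 if n=="t" else 160]),np.array([180,40,255]));q=np.zeros_like(m);q[b[1]:b[3],b[0]:b[2]]=1;m*=q
    c=max(cv2.findContours(m,0,1)[0],key=cv2.contourArea);c=cv2.convexHull(c)[:,0]
    P=np.array([plane(d,u,v,.045)[:2] for u,v in c]);(x,y),r=cv2.minEnclosingCircle(P.astype(np.float32))
    A=np.c_[2*P,np.ones(len(P))];k=np.linalg.lstsq(A,(P**2).sum(1),rcond=None)[0]
    print(n,"disc",len(P),x,y,r,"ls",k[:2],np.sqrt(k[2]+k[0]**2+k[1]**2))
T=lambda x,y,k,u0,v0:(u0+x/k-.4,v0+y/k-.4)
# base corners z=.022
for p in((45,240),(490,140),(588,580),(130,690)):
    print("base",plane(t,*T(*p,4,105,120),.022).round(4))
for p in((335,142),(720,318),(437,645),(28,437)):
    print("base s",plane(s,*T(*p,5,145,125),.022).round(4))
print("post tri",tri([t,s],[T(68,472,4,105,120),T(158,160,5,145,125)]))
print("post top plane",plane(t,*T(67,472,4,105,120),.135),plane(s,*T(158,160,5,145,125),.135))
print("stylus top",plane(t,*T(580,247,5,290,140),.175),plane(s,*T(467,253,5,280,205),.175),tri([t,s],[T(580,247,5,290,140),T(467,253,5,280,205)]))
print("chisel top",plane(t,*T(402,262,5,290,140),.182),plane(s,*T(326,159,5,280,205),.182))
print("screwd top",plane(t,*T(212,284,5,290,140),.18),plane(s,*T(189,81,5,280,205),.18))
for p in((84,250),(612,198),(634,362),(100,412)): print("rack",plane(t,*T(*p,5,290,140),.1).round(4))
for p in((157,112),(567,365),(478,470),(66,202)): print("rack s",plane(s,*T(*p,5,280,205),.1).round(4))
for p in((174,413),(385,366)): print("dots lip t",plane(t,*T(*p,4,105,120),.097).round(4))
for p in((275,229),(452,314)): print("dots lip s",plane(s,*T(*p,5,145,125),.097).round(4))
for p in((163,437),(290,445),(415,385)): print("lip edge t",plane(t,*T(*p,4,105,120),.097).round(4))
E
```

```text
t cam [ 0.416 -0.006  1.002]
s cam [ 0.015 -0.585  1.048]
t disc 34 0.5734221339225769 0.19457244873046875 0.13306322693824768 ls [0.56667097 0.19686151] 0.1250474184079336
s disc 39 0.5654733777046204 0.19800156354904175 0.12543022632598877 ls [0.56489504 0.19739215] 0.12404106336076982
base [0.6646 0.3492 0.022 ]
base [0.7169 0.0959 0.022 ]
base [0.4663 0.0436 0.022 ]
base [0.4125 0.2929 0.022 ]
base s [0.6627 0.3471 0.022 ]
base s [0.7153 0.0973 0.022 ]
base s [0.4685 0.0445 0.022 ]
base s [0.4115 0.291  0.022 ]
post tri [0.51751256 0.2896169  0.14302427]
post top plane [0.51865717 0.29273055 0.135     ] [0.52178646 0.29752716 0.135     ]
stylus top [ 0.59381075 -0.25681027  0.175     ] [ 0.59579793 -0.25564903  0.175     ] [ 0.59370284 -0.2563728   0.17742472]
chisel top [ 0.58820793 -0.18805076  0.182     ] [ 0.58858487 -0.1870585   0.182     ]
screwd top [ 0.58194656 -0.11705014  0.18      ] [ 0.58178657 -0.11752976  0.18      ]
rack [ 0.6137 -0.0758  0.1   ]
rack [ 0.6303 -0.2943  0.1   ]
rack [ 0.5615 -0.2978  0.1   ]
rack [ 0.546  -0.0799  0.1   ]
rack s [ 0.6101 -0.0764  0.1   ]
rack s [ 0.6288 -0.294   0.1   ]
rack s [ 0.5619 -0.2991  0.1   ]
rack s [ 0.5439 -0.0825  0.1   ]
dots lip t [0.5524 0.2516 0.097 ]
dots lip t [0.5743 0.143  0.097 ]
dots lip s [0.5525 0.2515 0.097 ]
dots lip s [0.5749 0.1434 0.097 ]
lip edge t [0.5401 0.257  0.097 ]
lip edge t [0.5344 0.1915 0.097 ]
lip edge t [0.564  0.1274 0.097 ]
```

```bash
python3 -m crank '[[45,-30,0,-0.11],[95,-64,0,-0.23],[145,-98,0,-0.34],[195,-132,0,-0.46],[245,-166,-5,-0.57],[295,-200,-10,-0.69],[345,-234,-20,-0.8],[390,-265,-30,-0.915]]' 0.25 10; python3 - <<'E'
from h import *
s=read_state();print(s["eef_pos"],s["ee_rot"],s["gripper_width"],s["force"])
d=snap("side",1);crop(d,100,80,320,260,3,"s1");d=snap("top",1);crop(d,60,90,280,310,3,"t1")
E
```

```text
time_s: 1.1
eef_pos: [0.5211, 0.2931, 0.1976]
ee_rot: [0.543, 0.84, -0.001, -0.001]
force: [-0.4, 0.2, -0.1]
gripper_width: 0.0547
[0.52110021 0.2931075  0.19764706] [ 5.42669314e-01  8.39945937e-01 -6.36046661e-04 -6.58881938e-04] 0.05466223832757677 [-0.41625162  0.22189808 -0.07770044]
```

View pics/s1.png

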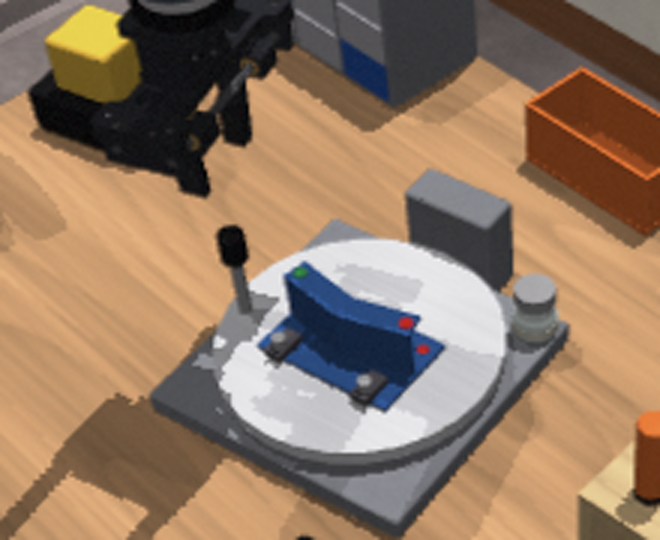

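View pics/t1.png

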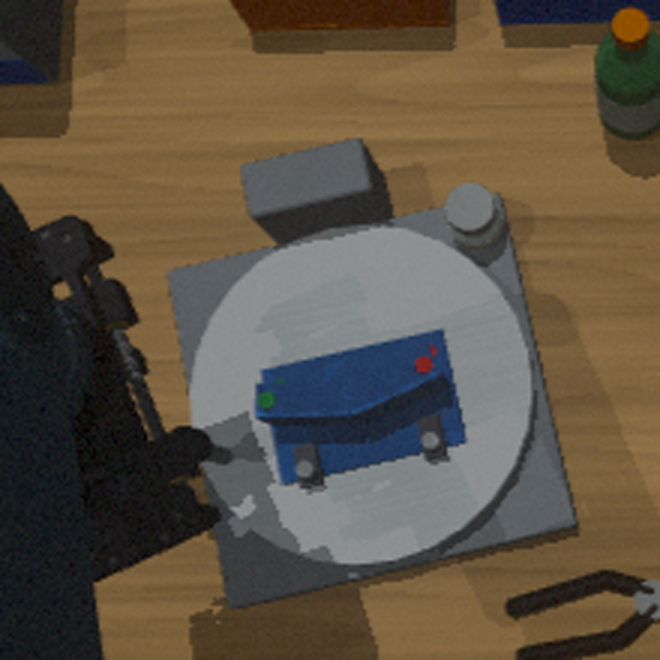

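```bash
python3 - <<'E'
from h import *
for n,u0,v0 in(("side",100,80),("top",60,90)):
    d=load(n,1)
    for p in([.521,.293,.179],[.52,.295,.135],[.52,.295,.105]): print(n,((proj(d,p)-[u0,v0])*3).round())
E
```

```text
side [223. 193.]
side [229. 232.]
side [234. 259.]
top [160. 431.]
top [181. 441.]
top [196. 446.]
```

```bash
python3 -m crank '[[-1,1,-20,0],[-1,2,-45,0],[-1,2,-70,0],[-1,2,-77,0],[-1,2,-77,0]]'; python3 - <<'E'
from h import *
d=snap("side",2);crop(d,100,80,320,260,3,"s2")
E
```

```text
time_s: 1.82
eef_pos: [0.5212, 0.293, 0.1192]
ee_rot: [0.544, 0.839, -0.002, -0.001]
force: [-0.4, 0.2, 0.2]
gripper_width: 0.0549
```

View pics/s2.png

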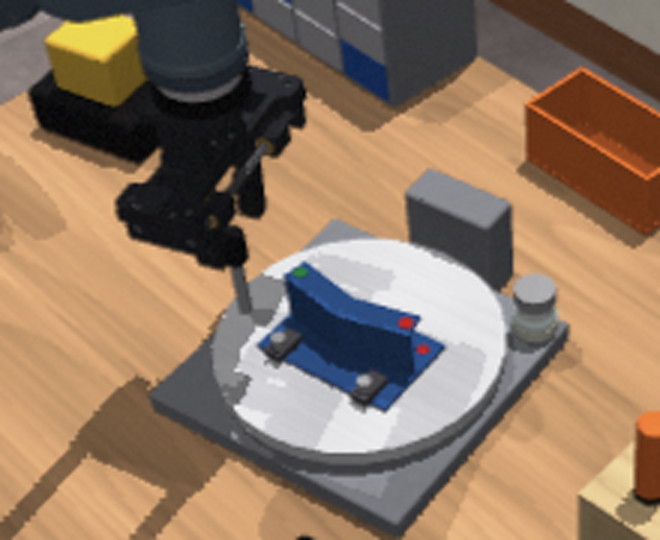

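```bash
python3 -m crank '[[0,0,0,0],[0,0,0,0],[0,0,0,0],[0,0,0,0]]' -1 12; python3 - <<'E'
from h import *
print(read_state()["force"],read_state()["gripper_width"])
d=snap("side",3);crop(d,100,80,320,260,3,"s3");d=snap("top",3);crop(d,60,90,280,310,3,"t3")
E
```

```text
time_s: 2.38
eef_pos: [0.5219, 0.2932, 0.1203]
ee_rot: [0.544, 0.839, -0.001, -0.0]
force: [-0.8, 0.9, 1.4]
gripper_width: 0.0231
[-0.81295149  0.86010526  1.40600372] 0.023117390547703634
```

View pics/s3.png

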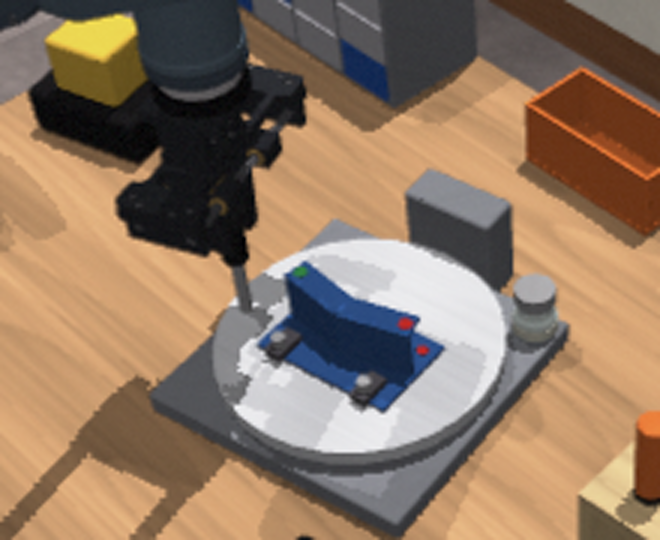

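View pics/t3.png

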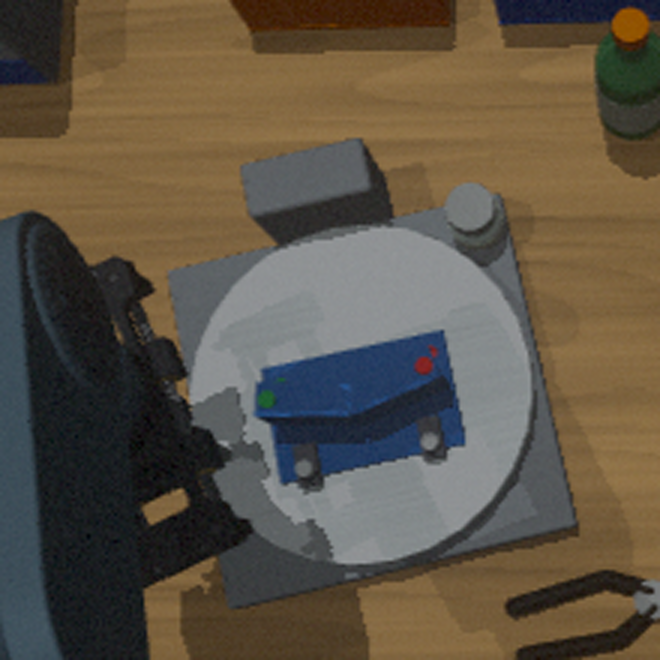

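```bash
cat > arc.py <<'E'
import sys
from h import *
s=read_state();p=s["eef_pos"];q=s["ee_rot"]
H=np.array([.565,.1965]);r0=np.array([.5219,.2932])-H;psi0=2*np.arctan2(q[1],q[0])-np.pi/2
psis=2*np.arctan2(.839,.544)-np.pi/2
print("done",psi0-psis, "tcp az",np.arctan2(*(p[:2]-H)[::-1])-np.arctan2(*r0[::-1]))
for a in np.array(eval(sys.argv[1])):
    c,sn=np.cos(a),np.sin(a);t=H+np.array([c*r0[0]-sn*r0[1],sn*r0[0]+c*r0[1]])
    print(np.round((t-p[:2])*1000,1).tolist(),round(psis+a-psi0,3),"z",round((.1200-p[2])*1000,1))
E
python3 arc.py 'np.arange(1,9)*.07'
```

```text
done 0.0005906021947965634 tcp az -0.0003192816067520976
[-6.7, -3.2] 0.069 z -0.3
[-13.1, -7.0] 0.139 z -0.3
[-19.3, -11.1] 0.209 z -0.3
[-25.1, -15.7] 0.279 z -0.3
[-30.6, -20.6] 0.349 z -0.3
[-35.7, -26.0] 0.419 z -0.3
[-40.5, -31.7] 0.489 z -0.3
[-44.8, -37.7] 0.559 z -0.3
```

```bash
python3 -m crank '[[-6.7,-3.2,0,0.07],[-13.1,-7,0,0.14],[-19.3,-11.1,0,0.21],[-25.1,-15.7,0,0.28],[-30.6,-20.6,0,0.35],[-35.7,-26,0,0.42],[-40.5,-31.7,0,0.49],[-44.8,-37.7,0,0.56]]' -1 20;python3 arc.py '.56+np.arange(1,9)*.07'
```

```text
time_s: 3.48
eef_pos: [0.4781, 0.2562, 0.1204]
ee_rot: [0.29, 0.957, 0.0, 0.001]
force: [3.5, 3.4, -3.6]
gripper_width: 0.0229
done 0.5624176714144267 tcp az 0.5495755063012708
[-4.9, -6.9] 0.068 z -0.4
[-8.4, -13.5] 0.138 z -0.4
[-11.4, -20.3] 0.208 z -0.4
[-13.9, -27.2] 0.278 z -0.4
[-15.9, -34.4] 0.348 z -0.4
[-17.4, -41.6] 0.418 z -0.4
[-18.4, -49.0] 0.488 z -0.4
[-18.9, -56.4] 0.558 z -0.4
```

```bash
python3 -m crank '[[-4.9,-6.9,0,0.07],[-8.4,-13.5,0,0.14],[-11.4,-20.3,0,0.21],[-13.9,-27.2,0,0.28],[-15.9,-34.4,0,0.35],[-17.4,-41.6,0,0.42],[-18.4,-49,0,0.49],[-18.9,-56.4,0,0.56]]';python3 arc.py 'np.append(1.12+np.arange(1,7)*.075,[1.571]*2)'
```

```text
time_s: 4.47
eef_pos: [0.46, 0.1985, 0.1204]
ee_rot: [0.013, 1.0, -0.001, 0.002]
force: [3.5, -5.9, -3.8]
gripper_width: 0.0229
done 1.125007067553184 tcp az 1.1327998576466662
[-0.7, -6.6] 0.07 z -0.4
[-0.1, -14.5] 0.145 z -0.4
[1.1, -22.3] 0.22 z -0.4
[3.0, -30.1] 0.295 z -0.4
[5.3, -37.6] 0.37 z -0.4
[8.3, -45.0] 0.445 z -0.4
[8.3, -45.1] 0.446 z -0.4
[8.3, -45.1] 0.446 z -0.4
```

```bash
python3 -m crank '[[-0.7,-6.6,0,0.07],[-0.1,-14.5,0,0.145],[1.1,-22.3,0,0.22],[3,-30.1,0,0.295],[5.3,-37.6,0,0.37],[8.3,-45,0,0.446],[8.3,-45,0,0.446],[8.3,-45,0,0.446]]';python3 arc.py '[1.571]'
python3 - <<'E'
from h import *
d=snap("side",4);crop(d,100,80,320,260,3,"s4");d=snap("top",4);crop(d,60,90,280,310,3,"t4")
E
```

```text
time_s: 5.48
eef_pos: [0.4694, 0.1536, 0.1204]
ee_rot: [-0.208, 0.978, -0.0, 0.003]
force: [4.6, 1.4, -4.8]
gripper_width: 0.0227
done 1.569725936394184 tcp az -4.709801943479577
[-1.1, -0.2] 0.001 z -0.4
```

View pics/s4.png

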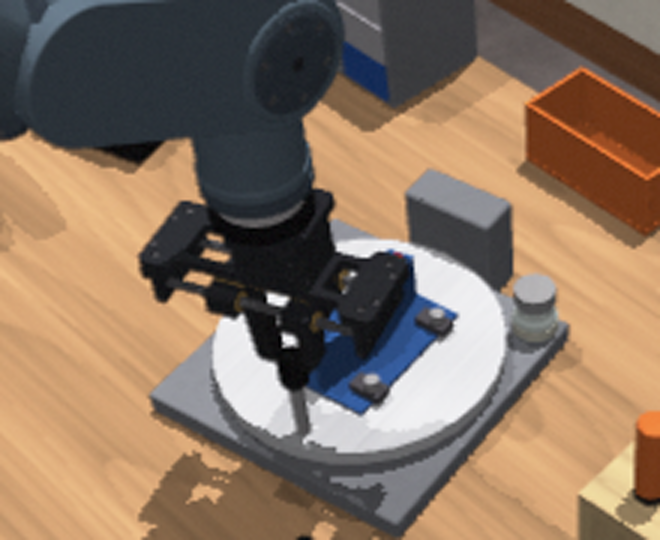

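View pics/t4.png

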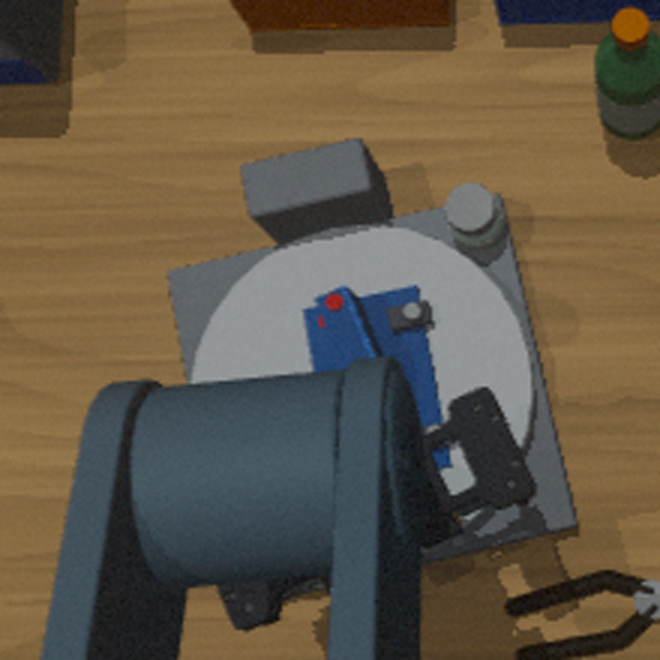

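```bash
python3 -m crank '[[0,0,0,0],[0,0,0,0],[0,0,0,0],[0,0,25,0],[0,0,65,0],[0,0,105,0],[0,0,125,0],[0,0,125,0]]' 0.2 20; python3 - <<'E'
from h import *
d=snap("side",5);crop(d,100,80,320,260,3,"s5");d=snap("top",5);crop(d,60,90,280,310,3,"t5")
E
```

```text
time_s: 6.58
eef_pos: [0.4703, 0.1537, 0.2471]
ee_rot: [-0.208, 0.978, -0.0, 0.005]
force: [-0.3, -0.0, 0.2]
gripper_width: 0.0527
```

View pics/s5.png

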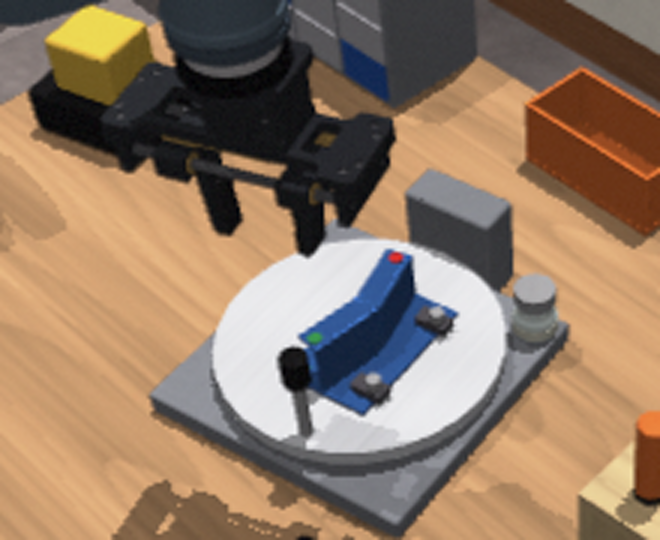

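```bash
python3 -m crank '[[8,-20,0,-0.12],[18,-60,0,-0.29],[30,-100,0,-0.46],[42,-140,0,-0.63],[54,-180,0,-0.8],[66,-220,0,-0.97],[78,-260,0,-1.14],[90,-300,0,-1.31]]'; python3 - <<'E'
from h import *
s=read_state();p=s["eef_pos"];q=s["ee_rot"];print(p,2*np.arctan2(q[1],q[0])-np.pi/2)
print(np.array([.594,-.2568])-p[:2])
d=snap("top",6);crop(d,60,90,280,310,3,"t6")
d=snap("side",6);crop(d,100,80,320,260,3,"s6")
E
```

```text
time_s: 7.68
eef_pos: [0.5582, -0.1474, 0.2424]
ee_rot: [0.433, 0.901, -0.002, 0.0]
force: [-0.8, 0.5, 0.0]
gripper_width: 0.0527
[ 0.55817358 -0.14736481  0.24238995] 0.6744206812388613
[ 0.03582642 -0.10943519]
```

View pics/t6.png

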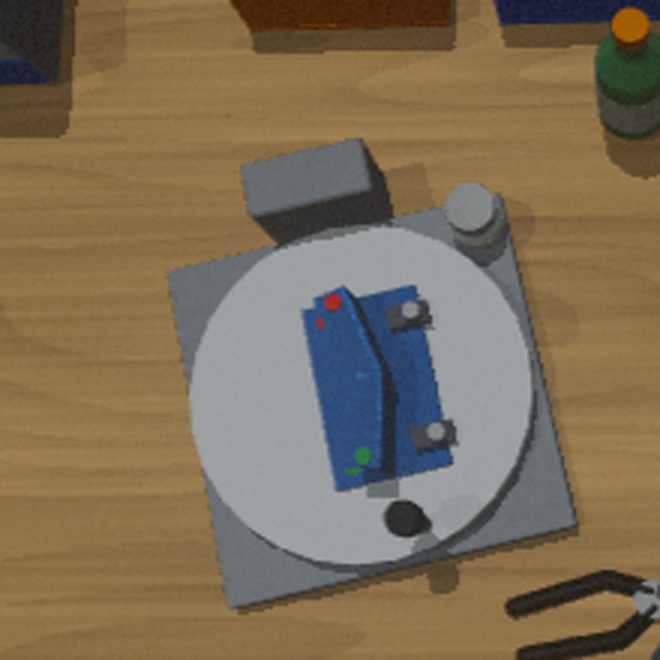

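View pics/s6.png

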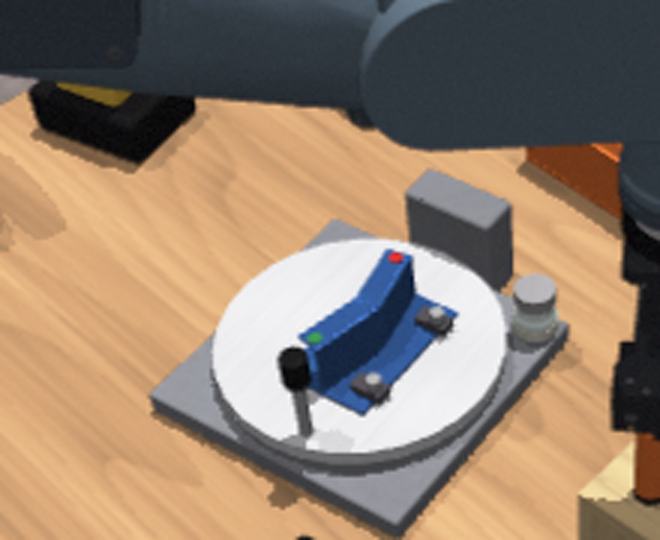

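```bash
python3 - <<'E'
from h import *
d=load("top",6);crop(d,155,180,225,255,8,"t6b")
d=load("side",6);crop(d,190,155,260,225,8,"s6b")
E
```

View pics/t6b.png

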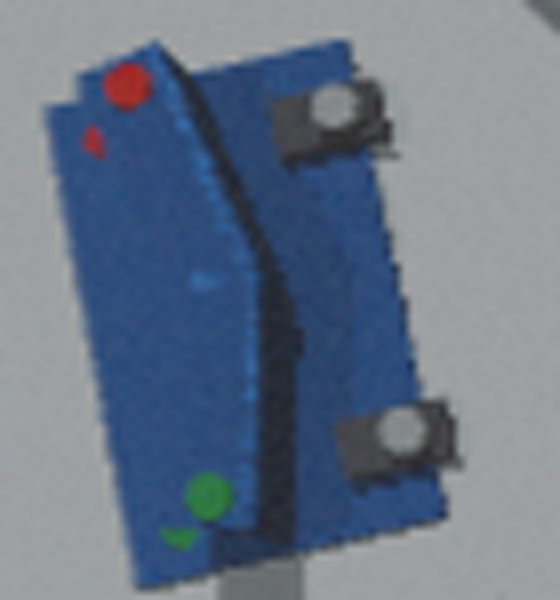

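View pics/s6b.png

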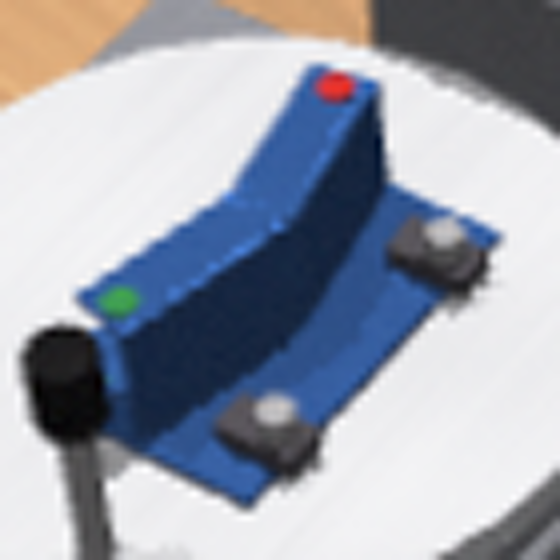

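```bash
python3 - <<'E'
from h import *
t=load("top",6);s=load("side",6)
T=lambda p:(155+p[0]/8-.45,180+p[1]/8-.45);S=lambda p:(190+p[0]/8-.45,155+p[1]/8-.45)
O={}
for n,a,b in(("red out",(159,43),(381,92)),("bend out",(260,262),(282,230)),("green out",(257,530),(128,328)),("red dot",(127,86),(335,87)),("green dot",(209,497),(120,301))):
    pa=plane(t,*T(a),.097);pb=plane(s,*S(b),.097);print(n,pa.round(4),pb.round(4),tri([t,s],[T(a),S(b)]).round(4))
    O[n]=(pa+pb)/2
for n,b in(("red in",(315,68)),("bend in",(240,192)),("green in",(82,298))): print(n,plane(s,*S(b),.097).round(4))
for n,b in(("wall base out red?",(388,182)),("bend",(318,330)),("green",(133,443))): print(n,plane(s,*S(b),.049).round(4))
print("foot dots",plane(t,*T((94,143)),.049),plane(t,*T((180,537)),.049))
a=O["green out"]-O["bend out"];b=O["red out"]-O["bend out"]
print(np.linalg.norm(a),np.linalg.norm(b),np.degrees(np.arctan2(b[1],b[0])),np.degrees(np.arctan2(-a[1],-a[0])))
H=np.array([.565,.1965]);
for q in ((402,517),):
    p=plane(t,60+q[0]/3-.33,90+q[1]/3-.33,.135)[:2];print("post",p,np.linalg.norm(p-H),np.arctan2(*(p-H)[::-1])%6.283)
q=(293,360);p=plane(s,100+q[0]/3-.33,80+q[1]/3-.33,.135)[:2];print("post s",p,np.linalg.norm(p-H),np.arctan2(*(p-H)[::-1])%6.283)
E
```

```text
red out [0.6311 0.1986 0.097 ] [0.6289 0.1951 0.097 ] [0.6325 0.1998 0.0914]
bend out [0.5725 0.1715 0.097 ] [0.5667 0.1718 0.097 ] [0.5711 0.1736 0.093 ]
green out [0.5033 0.1715 0.097 ] [0.5072 0.1742 0.097 ] [0.5034 0.1698 0.103 ]
red dot [0.6198 0.2067 0.097 ] [0.6203 0.2073 0.097 ] [0.6196 0.2065 0.098 ]
green dot [0.512  0.1838 0.097 ] [0.5127 0.1845 0.097 ] [0.512  0.1835 0.0983]
red in [0.6217 0.2184 0.097 ]
bend in [0.5685 0.1935 0.097 ]
green in [0.5054 0.1938 0.097 ]
wall base out red? [0.6331 0.2015 0.049 ]
bend [0.5733 0.1686 0.049 ]
green [0.5018 0.174  0.049 ]
foot dots [0.61485947 0.22680762 0.049     ] [0.5065381  0.20155887 0.049     ]
0.06437498721031214 0.0654449108975512 22.656437578938792 -1.0521299087605707
post [0.46798122 0.15006334] 0.10755932290567247 3.587817983502873
post s [0.46600331 0.14746614] 0.11047472376691649 3.601294360330869
```

```bash
python3 -m crank '[[9,-27,0,-0.15],[18,-55,0,-0.3],[27,-82,0,-0.45],[36,-109,0,-0.594],[36,-109.5,-10,-0.594],[36,-109.5,-40,-0.594],[36,-109.5,-70,-0.594],[36,-109.5,-95,-0.594]]';python3 -m crank '[[0,0,0,0],[0,0,0,0]]'; python3 - <<'E'
from h import *
s=read_state();p=s["eef_pos"];q=s["ee_rot"];print(p,2*np.arctan2(q[1],q[0])-np.pi/2,s["force"])
d=snap("top",7);crop(d,290,120,440,260,4,"t7")
d=snap("side",7);crop(d,280,165,440,320,4,"s7")
E
```

```text
time_s: 8.78
eef_pos: [0.5931, -0.2566, 0.1442]
ee_rot: [0.677, 0.736, -0.002, -0.002]
force: [-0.3, 0.5, -0.2]
gripper_width: 0.0531
time_s: 9.02
eef_pos: [0.5929, -0.2554, 0.1442]
ee_rot: [0.676, 0.737, -0.002, -0.002]
force: [0.4, 0.3, 0.6]
gripper_width: 0.0527
[ 0.59292713 -0.25535043  0.14417561] 0.0867710086750364 [0.35879085 0.32731634 0.58671126]
```

View pics/s7.png

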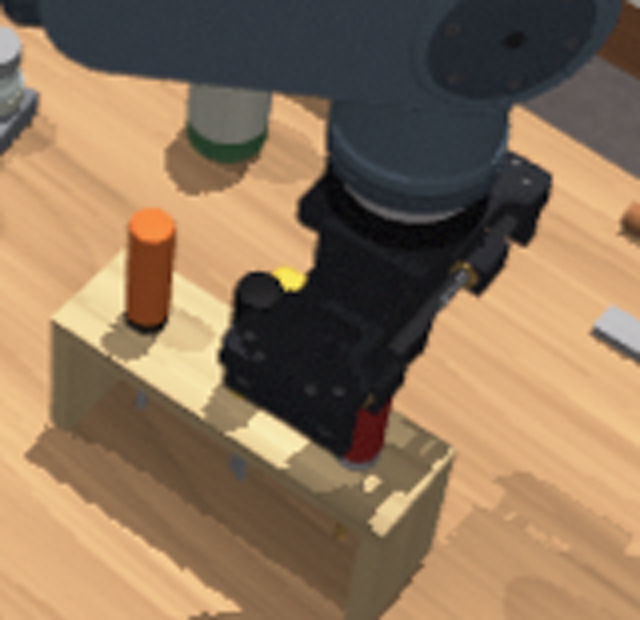

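```bash
python3 -m crank '[[0,0,0,0],[0,0,0,0],[0,0,0,0],[0,0,0,0]]' -1 10; python3 - <<'E'
from h import *
s=read_state();p=s["eef_pos"];print(p,s["force"],s["wrist_torque"],s["gripper_width"])
E
```

```text
time_s: 9.62
eef_pos: [0.5939, -0.2566, 0.1459]
ee_rot: [0.676, 0.737, -0.002, -0.001]
force: [-0.6, -0.3, 2.7]
gripper_width: 0.0255
[ 0.59386634 -0.25661861  0.14592558] [-0.62651396 -0.26652272  2.67408351] [-0.05571997  0.14626732 -0.0168745 ] 0.025452682453618907
```

```bash
python3 -m crank '[[0,0,12,0],[0,0,30,0],[0,0,50,0],[0,0,66,0],[0,0,72,0],[0,0,72,0]]'; python3 - <<'E'
from h import *
s=read_state();p=s["eef_pos"];print(p,s["force"],s["wrist_torque"],s["gripper_width"])
d=snap("side",8);crop(d,280,125,440,320,3,"s8")
E
```

```text
time_s: 10.38
eef_pos: [0.594, -0.2567, 0.2185]
ee_rot: [0.676, 0.737, -0.002, -0.0]
force: [0.5, 0.3, -1.8]
gripper_width: 0.0258
[ 0.59402353 -0.25669341  0.21845943] [ 0.53176502  0.30856837 -1.84652478] [-0.09170997  0.01051184 -0.06745325] 0.025835391061407628
```

View pics/s8.png

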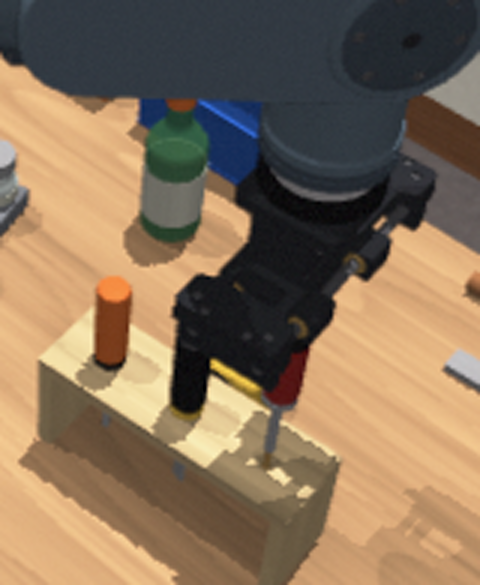

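```bash
python3 -m crank '[[0.4,-5,1,0],[1.3,-15.5,1,0],[2.1,-25.7,0,0],[3,-36,-2,0],[3.8,-46,-5,0],[4.6,-56,-9,0],[5.4,-65,-13.3,0],[6.1,-74,-19,0]]'; python3 - <<'E'
from h import *
s=read_state();p=s["eef_pos"];print(p,s["force"],s["wrist_torque"],s["gripper_width"])
d=snap("side",9);crop(d,280,125,440,320,3,"s9")
E
```

```text
time_s: 11.42
eef_pos: [0.5999, -0.3311, 0.1983]
ee_rot: [0.676, 0.737, -0.002, -0.001]
force: [-0.1, 0.8, -0.4]
gripper_width: 0.0257
[ 0.59986235 -0.33110168  0.19833429] [-0.14002314  0.76100482 -0.37929318] [0.03406877 0.06060152 0.00540824] 0.025700722490740787
```

View pics/s9.png

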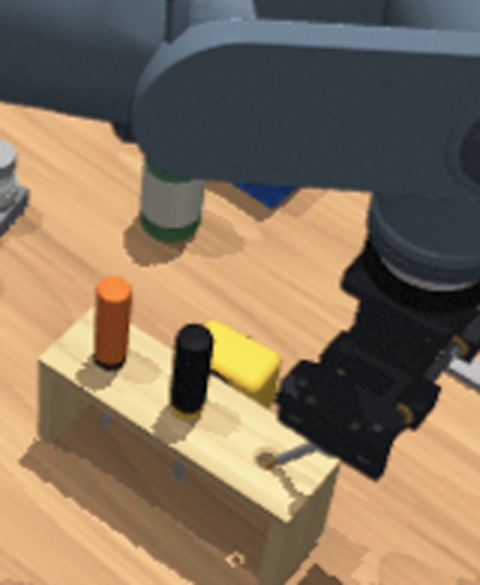

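```bash
python3 -m crank '[[0.6,-7,-4,0],[1,-13,-8.5,0],[1,-13,-8.5,0]]'; python3 -m crank '[[0,0,0,0],[0,0,0,0],[1,-15,16,0],[2,-30,33,0],[2,-30,60,0],[2,-30,85,0],[2,-30,85,0]]' -1 60;python3 - <<'E'
from h import *
s=read_state();p=s["eef_pos"];print(p,s["force"],s["wrist_torque"],s["gripper_width"])
d=snap("side",10);crop(d,320,95,520,320,3,"s10");d=snap("top",10);crop(d,300,100,480,280,3,"t10")
E
```

```text
time_s: 11.85
eef_pos: [0.6002, -0.3453, 0.1881]
ee_rot: [0.677, 0.736, -0.002, -0.002]
force: [0.6, 0.5, -1.5]
gripper_width: 0.0256
time_s: 12.72
eef_pos: [0.6032, -0.3761, 0.2762]
ee_rot: [0.677, 0.736, -0.002, 0.001]
force: [-0.2, 0.1, -1.8]
gripper_width: 0.0244
[ 0.60322414 -0.37610369  0.27618985] [-0.22423397  0.13938114 -1.82093413] [-0.09643909  0.02209696  0.0451744 ] 0.024423737349116417
```

View pics/s10.png

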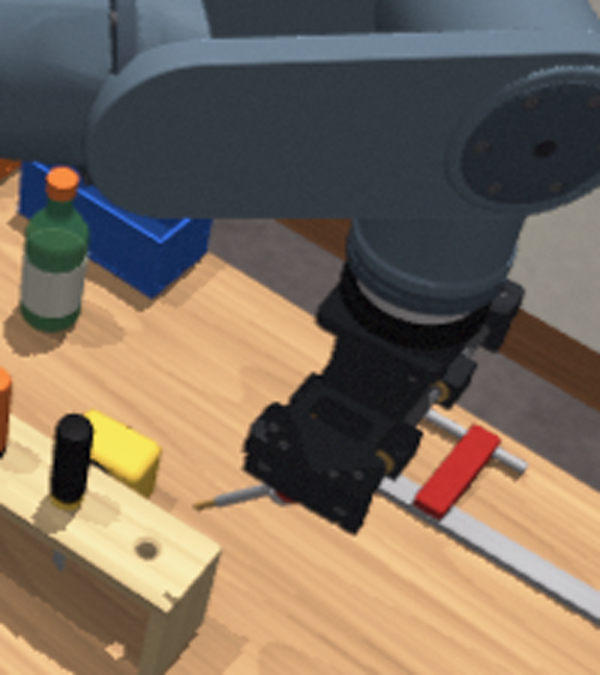

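View pics/t10.png

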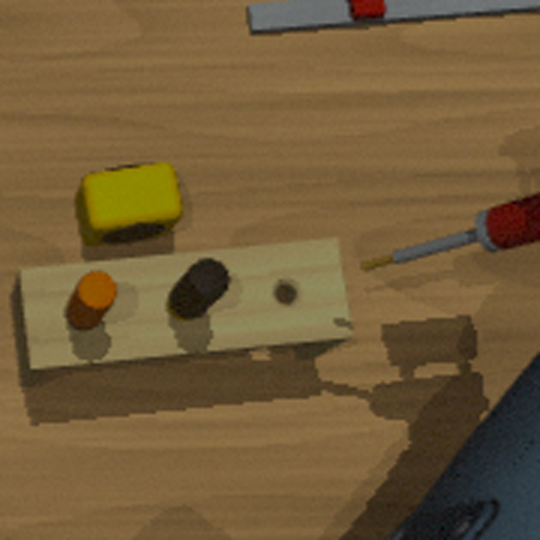

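```bash
python3 - <<'E'
from h import *
s=load("side",10);t=load("top",10)
S=lambda u,v:(320+u/3-.33,95+v/3-.33);T=lambda u,v:(300+u/3-.33,100+v/3-.33)
print("hole",plane(t,*T(286,292),.1).round(4),plane(s,*S(148,549),.1).round(4))
tip=tri([t,s],[T(362,266),S(195,506)]);G=np.array([.6032,-.3761,.2762]);v=tip-G
print(tip.round(4),np.linalg.norm(v),"lean",np.degrees(np.arctan2(np.hypot(v[0],v[1]),-v[2])),"az",np.arctan2(v[1],v[0]))
for p in(tip,): print(proj(t,p),proj(s,p),T(362,266),S(195,506))
E
```

```text
hole [ 0.5937 -0.2567  0.1   ] [ 0.5934 -0.2579  0.1   ]
[ 0.5948 -0.2847  0.1758] 0.13599587331458116 lean 42.44627289353644 az 1.66200513278856
[420.55218695 188.01179955] [384.32945494 263.46896142] (420.3366666666667, 188.33666666666667) (384.67, 263.33666666666664)
```

```bash
python3 -m crank '[[-2,8,20,0.06],[-5,25,40,0.18],[-10,52,55,0.31],[-15,80,55,0.44],[-20,108,55,0.57],[-25,136,55,0.7],[-30,164,55,0.83],[-35,192,55,0.96]]'; python3 -m crank '[[-5,28,0,0.14],[-10,56,0,0.28],[-15,84,0,0.42],[-20,112,0,0.56],[-25,140,0,0.7],[-30,168,0,0.84],[-35,196,0,0.98],[-40,224,0,1.12]]'; python3 - <<'E'
from h import *
s=read_state();p=s["eef_pos"];q=s["ee_rot"];print(p,2*np.arctan2(q[1],q[0])-np.pi/2,s["joints"],s["gripper_width"])
print((np.array([.485,.304,.30])-p)*1000)
E
```

```text
time_s: 13.82
eef_pos: [0.5662, -0.1817, 0.3254]
ee_rot: [0.258, 0.966, -0.003, -0.002]
force: [0.4, 0.7, -1.2]
gripper_width: 0.0251
time_s: 14.82
eef_pos: [0.5252, 0.0434, 0.3236]
ee_rot: [-0.297, 0.955, -0.003, -0.001]
force: [1.2, 0.4, -1.8]
gripper_width: 0.0248
[0.52521817 0.04336192 0.3235866 ] 2.1736446103621647 [-0.13928262  0.00825585  1.60415472 -0.00604729  1.52919353 -2.31267569] 0.024818992887650673
[-40.21816868 260.63808235 -23.58660275]
```

```bash
python3 -m crank '[[-5,32,0,0.147],[-10,64,0,0.293],[-15,96,0,0.44],[-20,128,0,0.586],[-25,160,-5,0.733],[-30,195,-10,0.88],[-35,228,-18,1.026],[-40,261,-24,1.173]]';python3 -m crank '[[0,0,-20,0],[0,0,-40,0],[0,0,-40,0]]'; python3 - <<'E'
from h import *
s=read_state();p=s["eef_pos"];q=s["ee_rot"];print(p,2*np.arctan2(q[1],q[0])-np.pi/2,s["joints"],s["gripper_width"],s["force"],s["wrist_torque"])
d=snap("side",11);crop(d,130,80,310,230,4,"s11");d=snap("top",11);crop(d,90,130,260,280,4,"t11")
E
```

```text
time_s: 15.82
eef_pos: [0.484, 0.3052, 0.2973]
ee_rot: [0.777, -0.629, 0.002, 0.001]
force: [0.1, -1.1, -1.3]
gripper_width: 0.0248
time_s: 16.2
eef_pos: [0.4821, 0.3047, 0.2539]
ee_rot: [0.777, -0.629, 0.001, 0.004]
force: [0.5, -0.1, -0.9]
gripper_width: 0.0249
[0.48206972 0.30467983 0.25391403] -2.9311316472866125 [ 0.35832299  0.15454557  1.58622246 -0.00484601  1.40634246 -2.99292413] 0.024873200854991766 [ 0.540124   -0.05835187 -0.88210716] [ 0.10297149  0.11889231 -0.06378657]
```

View pics/s11.png

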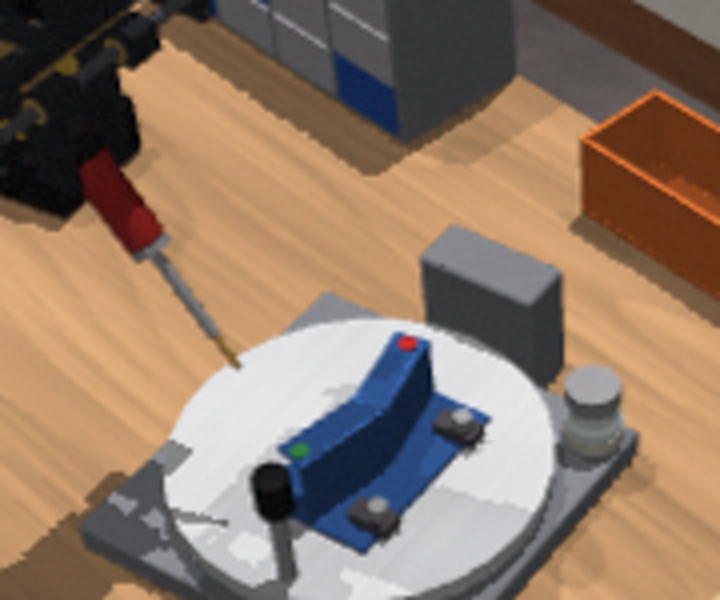

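View pics/t11.png

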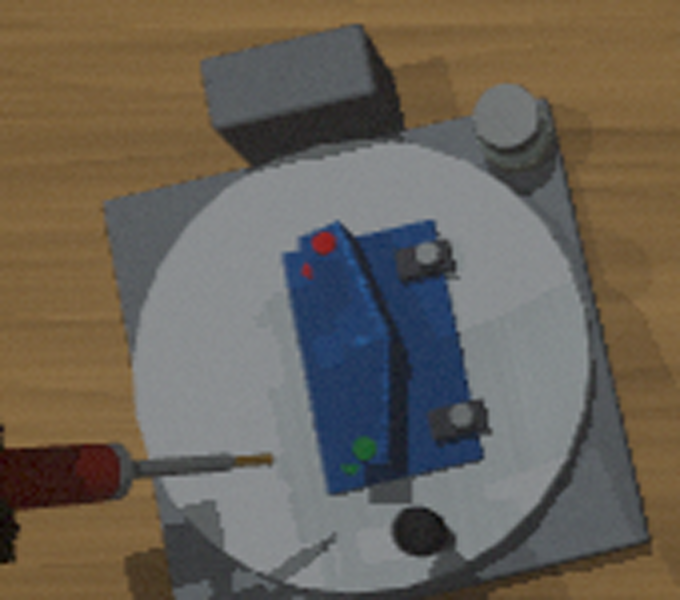

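```bash
python3 - <<'E'
from h import *
s=load("side",11);t=load("top",11)
S=lambda u,v:(130+u/4-.375,80+v/4-.375);T=lambda u,v:(90+u/4-.375,130+v/4-.375)
tip=tri([t,s],[T(272,460),S(238,367)]);G=np.array(read_state()["eef_pos"]);v=tip-G
print(tip.round(4),proj(t,tip),T(272,460),proj(s,tip),S(238,367))
print(np.linalg.norm(v),"lean",np.degrees(np.arctan2(np.hypot(v[0],v[1]),-v[2])),"az",np.arctan2(v[1],v[0])%6.283)
# dots vs earlier
for a,b in(((323,243),(408,343)),((364,449),(299,451))): print(plane(t,*T(*a),.097),plane(s,*S(*b),.097))
E
```

```text
[0.501  0.2161 0.1543] [157.51239715 244.77824895] (157.625, 244.625) [189.27700239 171.36213593] (189.125, 171.375)
0.1368511587359509 lean 41.463270610507074 az 4.904020836691671
[0.61964454 0.20684781 0.097     ] [0.62077766 0.20708175 0.097     ]
[0.511627   0.18393393 0.097     ] [0.51195259 0.18430801 0.097     ]
```

```bash
python3 -m crank '[[6,1,-18,-0.05],[12,2,-38,-0.1],[17,3,-56,-0.1],[17,3,-56,-0.1],[18,-10,-68,-0.1],[19,-20,-80,-0.1],[20,-27,-88,-0.1],[20,-27,-88,-0.1]]'; python3 - <<'E'
from h import *
s=read_state();p=s["eef_pos"];q=s["ee_rot"];print(p,2*np.arctan2(q[1],q[0])-np.pi/2+6.2832,s["joints"],s["force"],s["wrist_torque"])
d=snap("side",12);crop(d,130,80,310,230,4,"s12");d=snap("top",12);crop(d,90,130,260,280,4,"t12")
E
```

```text
time_s: 17.3
eef_pos: [0.5034, 0.2771, 0.168]
ee_rot: [0.745, -0.668, 0.001, 0.002]
force: [-0.7, 0.1, -1.2]
gripper_width: 0.0247
[0.50337629 0.27714911 0.16800698] 3.250578175618287 [ 0.29955639  0.24308128  1.66193318 -0.00506383  1.23879754 -2.9493513 ] [-0.74816318  0.13960456 -1.20894254] [ 0.1581392   0.09281274 -0.01799524]
```

View pics/s12.png

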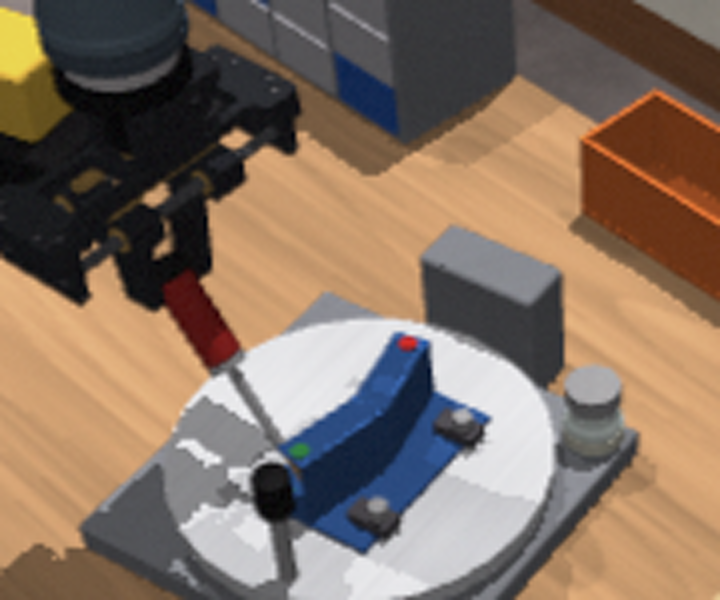

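View pics/t12.png

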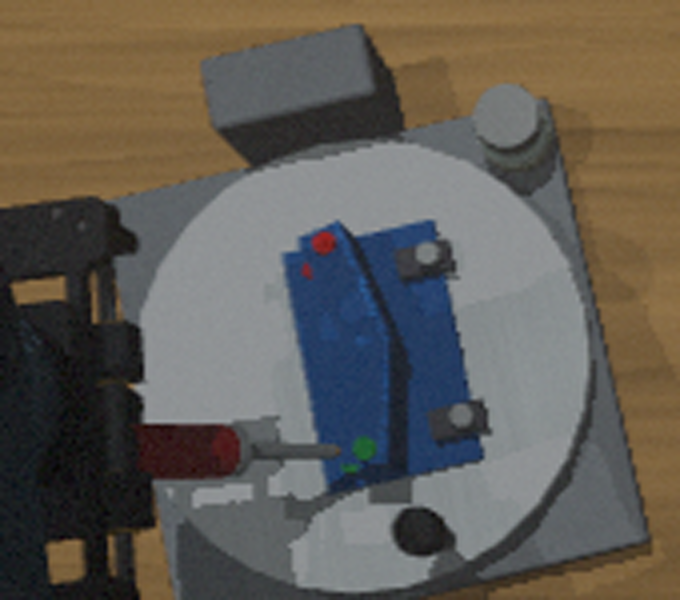

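```bash
python3 -m crank '[[0,0,-7,0],[0,0,-13,0],[0,0,-13,0],[0,0,-13,0]]'; for i in 1 2 3 4 5; do python3 -c "
from plant import *
s=read_state();print(s['eef_pos'].round(4) if hasattr(s['eef_pos'],'round') else s['eef_pos'],s['force'],s['wrist_torque'])"; break; done;  python3 -m crank '[[0,0,-1.5,0],[0,0,-1.5,0]]'; python3 -m crank '[[0,0,-1.5,0],[0,0,-1.5,0]]';python3 -m crank '[[0,0,-1.5,0],[0,0,-1.5,0]]'
```

```text
time_s: 17.9
eef_pos: [0.5039, 0.2781, 0.156]
ee_rot: [0.745, -0.667, 0.002, 0.001]
force: [0.0, -0.1, 0.4]
gripper_width: 0.0249
[0.5039 0.2781 0.156 ] [ 0.00587464 -0.12610145  0.35228846] [ 0.10895931  0.09342526 -0.04674131]
time_s: 18.15
eef_pos: [0.5039, 0.2781, 0.1545]
ee_rot: [0.745, -0.667, 0.002, 0.001]
force: [0.2, -0.2, -1.1]
gripper_width: 0.0245
time_s: 18.4
eef_pos: [0.5038, 0.2781, 0.1529]
ee_rot: [0.745, -0.667, 0.002, 0.001]
force: [0.2, 0.3, -1.2]
gripper_width: 0.0245
time_s: 18.65
eef_pos: [0.5038, 0.2781, 0.1512]
ee_rot: [0.745, -0.667, 0.002, 0.002]
force: [0.1, -0.4, -1.1]
gripper_width: 0.025
```

```bash
for i in 1; do python3 -m crank '[[0,0,-1,0],[0,0,-1,0]]' | grep -E "pos|force"; python3 -m crank '[[0,0,-1,0],[0,0,-1,0]]'| grep -E "pos|force";python3 -m crank '[[0,0,-1,0],[0,0,-1,0]]'| grep -E "pos|force"; done
```

```text
eef_pos: [0.5037, 0.278, 0.1501]
force: [-0.1, -0.5, -1.3]
eef_pos: [0.5037, 0.2781, 0.1492]
force: [-0.2, -0.5, -0.8]
eef_pos: [0.5038, 0.2781, 0.1483]
force: [-0.7, 1.1, 0.8]
```

```bash
python3 -m crank '[[0,-3,2,0],[0,-7,2,0],[0,-7,2,0]]'| grep -E "pos|force"; python3 -m crank '[[0,-1,0,0],[0,-1,0,0]]' | grep -E "pos|force"; python3 -m crank '[[0,-1,0,0],[0,-1,0,0]]'| grep -E "pos|force";python3 -m crank '[[0,-1,0,0],[0,-1,0,0]]'| grep -E "pos|force"
```

```text
eef_pos: [0.5038, 0.2707, 0.1501]
force: [-1.0, 0.2, -2.1]
eef_pos: [0.5037, 0.2696, 0.15]
force: [1.0, -0.1, -1.6]
eef_pos: [0.5037, 0.2685, 0.15]
force: [-0.1, -1.1, -1.3]
eef_pos: [0.5037, 0.2675, 0.15]
force: [-0.2, 0.4, -1.0]
```

```bash
for i in 1; do python3 -m crank '[[0,-1,0,0],[0,-1,0,0]]' | grep -E "pos|force"; python3 -m crank '[[0,-1,0,0],[0,-1,0,0]]'| grep -E "pos|force"; done; python3 - <<'E'
from h import *
d=snap("side",13);crop(d,130,80,310,230,4,"s13");d=snap("top",13);crop(d,90,130,260,280,4,"t13")
E
```

```text
eef_pos: [0.5038, 0.2666, 0.1501]
force: [0.9, 0.8, -1.6]
eef_pos: [0.5039, 0.2657, 0.1503]
force: [0.5, 0.6, -1.2]
```

View pics/s13.png

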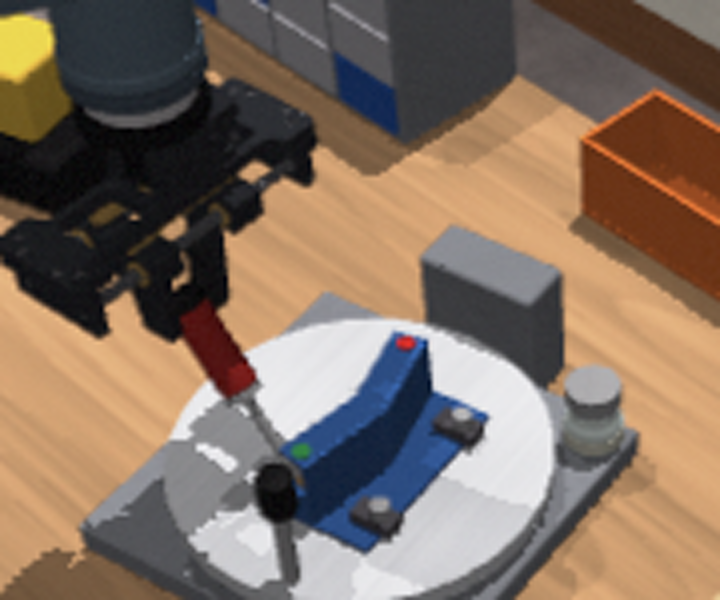

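View pics/t13.png

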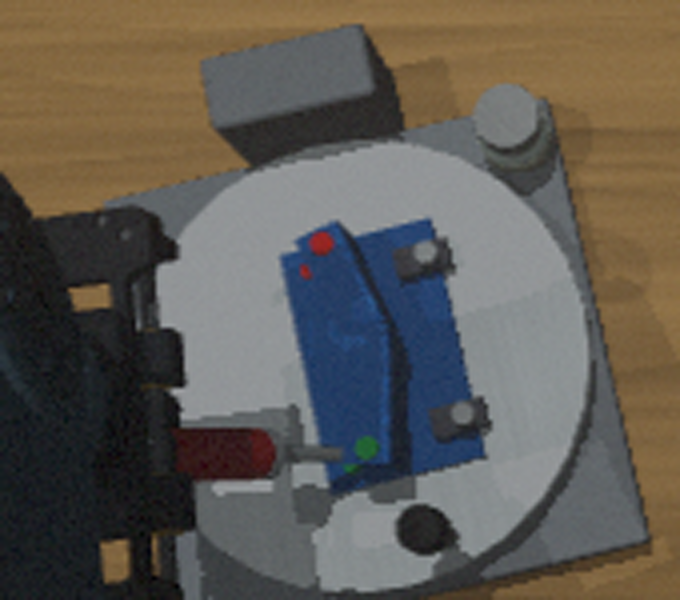

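```bash
cat > ang.py <<'E'
from h import *
def dots(d,n):
    box=(140,170,230,260) if n=="top" else (170,120,270,240)
    h=cv2.cvtColor(d["image"],cv2.COLOR_RGB2HSV).astype(int);o=[]
    for f in(lambda H:((H<8)|(H>172)),lambda H:((H>50)&(H<85))):
        m=(f(h[...,0])&(h[...,1]>120)&(h[...,2]>60)).astype(np.uint8)
        q=np.zeros_like(m);q[box[1]:box[3],box[0]:box[2]]=1;m*=q
        k,l,s,c=cv2.connectedComponentsWithStats(m);i=1+np.argmax(s[1:,4])
        w=(l==i);im=d["image"].astype(float)
        o.append((plane(d,*c[i],.097)[:2],s[i,4]))
    return o
def ang(d,n):
    (r,a),(g,b)=dots(d,n);v=r-g
    return np.arctan2(v[1],v[0]),r.round(4),g.round(4),a,b
if __name__=="__main__":
    import sys
    for k in sys.argv[1:]:
        for n in("top","side"): print(k,n,*ang(load(n,k),n))
E
python3 ang.py 0 5 6 11 12 13
```

```text
0 top -1.368301422721864 [0.5743 0.1428] [0.5521 0.251 ] 22 25
0 side -1.3644648975651912 [0.5753 0.1445] [0.5528 0.2522] 12 10Traceback (most recent call last):
  File "ang.py", line 18, in <module>
    for n in("top","side"): print(k,n,*ang(load(n,k),n))
                                       ~~~^^^^^^^^^^^^^
  File "ang.py", line 13, in ang
    (r,a),(g,b)=dots(d,n);v=r-g
                ~~~~^^^^^
  File "ang.py", line 8, in dots
    k,l,s,c=cv2.connectedComponentsWithStats(m);i=1+np.argmax(s[1:,4])
                                                    ~~~~~~~~~^^^^^^^^^
    return _wrapfunc(a, 'argmax', axis=axis, out=out, **kwds)
    return bound(*args, **kwds)
ValueError: attempt to get argmax of an empty sequence
```

```bash
python3 ang.py 6 11 12 13
```

```text
6 top 0.20840988954365963 [0.6197 0.2064] [0.512  0.1836] 24 27
6 side 0.2136576581855536 [0.621  0.2078] [0.5126 0.1843] 10 12
11 top 0.20670404434292347 [0.6197 0.2064] [0.512  0.1838] 24 28
11 side 0.2136576581855536 [0.621  0.2078] [0.5126 0.1843] 10 12
12 top 1.5461606235228358 [0.5139 0.2546] [0.5122 0.1837] 54 27
12 side 1.3554757594300784 [0.542  0.3189] [0.5126 0.1843] 222 12
13 top 1.571527209258992 [0.5121 0.2365] [0.5122 0.1826] 49 27
13 side 1.390724865623434 [0.5319 0.2892] [0.5127 0.1836] 216 14
```

```bash
python3 -m crank '[[-0.2,-1.8,-2.5,0],[-0.2,-3.3,-4.5,0],[-0.2,-3.3,-4.5,0],[2,-3.3,-4.5,0],[5.5,-3.2,-4.5,0],[9.3,-3.1,-4.5,0],[13,-3,-4.5,0],[16.8,-3,-4.5,0]]'; python3 - <<'E'
from h import *
s=read_state();print(s["eef_pos"],s["force"],s["wrist_torque"],s["joints"][5])
E
```

```text
time_s: 22.12
eef_pos: [0.5209, 0.2627, 0.1457]
ee_rot: [0.745, -0.667, 0.002, 0.001]
force: [-1.9, 1.7, 0.4]
gripper_width: 0.0247
[0.5209124  0.26265515 0.1456766 ] [-1.87737906  1.69445481  0.41763164] [ 0.34698031  0.58522305 -0.16392058] -2.9828622769406654
```

```bash
python3 -m crank '[[3.8,0.1,0.1,0],[7.5,0.2,0.1,0],[11.3,0.3,0.1,0],[15,0.4,0.1,0],[18.8,0.5,0.1,0],[22.5,0.6,0.1,0],[26.3,0.6,0.1,0],[30,0.7,0.1,0]]'; python3 - <<'E'
from h import *
s=read_state();print(s["eef_pos"],s["force"],s["wrist_torque"],s["joints"][5])
E
```

```text
time_s: 23.12
eef_pos: [0.5511, 0.2634, 0.1458]
ee_rot: [0.745, -0.667, 0.002, 0.001]
force: [-1.7, 0.6, 1.2]
gripper_width: 0.0253
[0.55112678 0.2633953  0.14575894] [-1.6628547   0.62755889  1.24570102] [ 0.45439984  0.63625677 -0.18731105] -2.995071294864372
```

```bash
python3 -m crank '[[3.8,-0.3,0.1,0],[7.5,-0.4,0.1,0],[11,-0.3,0.1,0],[14.4,1.2,0.1,0],[17.8,2.7,0.1,0],[21.3,4.2,0.1,0],[24.7,5.6,0.1,0],[28.1,7.1,0.1,0]]'; python3 - <<'E'
from h import *
s=read_state();print(s["eef_pos"],s["force"],s["wrist_torque"],s["joints"][5])
E
```

```text
time_s: 24.12
eef_pos: [0.5791, 0.2707, 0.1457]
ee_rot: [0.745, -0.667, 0.001, 0.002]
force: [-4.3, 1.9, 0.4]
gripper_width: 0.025
[0.57914608 0.27067224 0.14567591] [-4.32804249  1.93642066  0.37197355] [ 0.50373544  1.36846174 -0.39287277] -2.995304185433411
```

```bash
python3 -m crank '[[3.4,2.3,0.1,0],[6.8,4,0.1,0],[10.3,5.5,0.1,0],[13.7,7,0.1,0]]'; python3 - <<'E'
from h import *
s=read_state();print(s["eef_pos"],s["force"],s["wrist_torque"],s["joints"][5])
E
```

```text
time_s: 24.62
eef_pos: [0.5932, 0.2778, 0.1458]
ee_rot: [0.745, -0.667, 0.001, 0.002]
force: [-4.3, 1.7, 1.0]
gripper_width: 0.0248
[0.59318321 0.27776047 0.14583909] [-4.25957866  1.7049582   1.02739463] [ 0.39930634  1.21063066 -0.32120862] -2.9901628428193234
```

```bash
python3 -m crank '[[3.4,2,0.4,0],[6.8,3.8,0.5,0],[10.3,5.4,0.5,0],[13.7,6.9,0.5,0],[17.1,8.4,0.5,0],[20.6,9.9,0.5,0],[23,11,0.5,0]]'; python3 - <<'E'
from h import *
s=read_state();print(s["eef_pos"],s["force"],s["wrist_torque"],s["joints"][5])
d=snap("side",14);crop(d,150,80,330,230,4,"s14");d=snap("top",14);crop(d,90,130,260,280,4,"t14")
E
```

```text
time_s: 25.5
eef_pos: [0.6166, 0.2888, 0.1464]
ee_rot: [0.745, -0.667, 0.002, 0.001]
force: [-3.7, 1.7, 1.2]
gripper_width: 0.0246
[0.61661329 0.28882527 0.14640291] [-3.74026445  1.6654356   1.15297748] [ 0.28781369  0.88942051 -0.25229516] -2.983259334701565
```

View pics/s14.png

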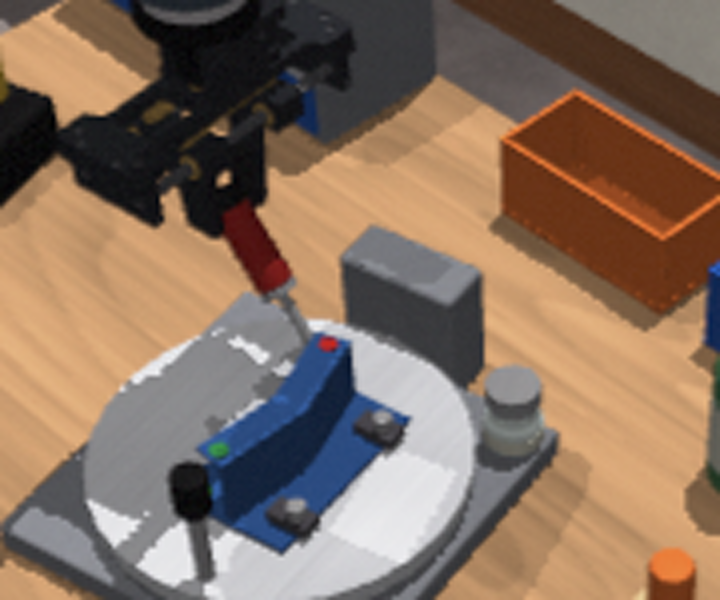

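View pics/t14.png

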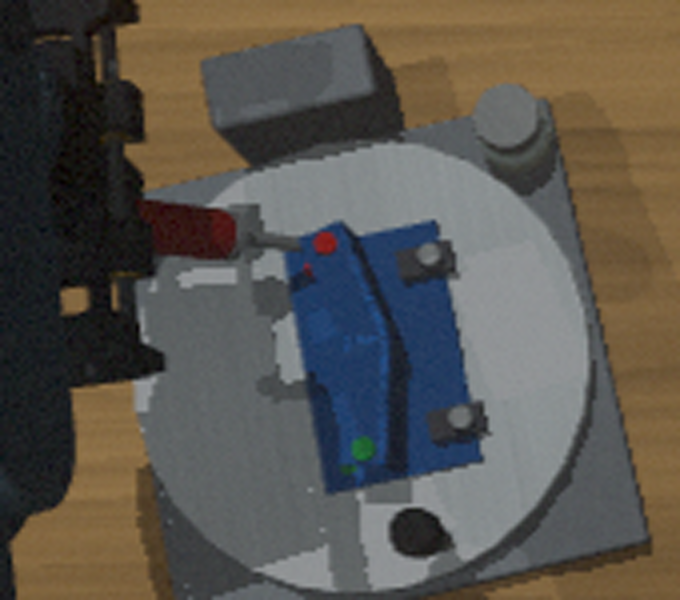

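```bash
python3 - <<'E'
from h import *
t=load("top",14);s=load("side",14)
for n,p in(("S0",(.5143,.176,.049)),("S2",(.5703,.176,.049)),("S4",(.6215,.1989,.049)),("tipnom",(.6166+.0083,.2888-.0904+.0027,.1464-.101+.003)),("G",(.6166,.2888,.1464))):
    print(n,(proj(t,p)-[90,130])*4,(proj(s,p)-[150,80])*4)
print(ang(t,"top") if 0 else "")
import ang
print(ang.dots(t,"top"),ang.dots(s,"side"))
E
```

```text
S0 [395.91621987 451.17092035] [238.16124076 507.15453295]
S2 [396.99826574 348.03602121] [305.85168584 459.76597095]
S4 [356.24586833 256.59361097] [341.67655989 400.35595672]
tipnom [352.56497338 250.84243283] [343.36109978 396.64461781]
G [132.95342948 230.1246046 ] [229.33644598 226.17093052]

[(array([0.62841726, 0.2596176 ]), np.int32(49)), (array([0.5119451 , 0.18437035]), np.int32(29))] [(array([0.64742605, 0.30950287]), np.int32(197)), (array([0.51264275, 0.18538756]), np.int32(13))]
```

```bash
python3 -m crank '[[-1,10,11,0],[-2,22,25,0],[-3,35,40,0],[-4,50,65,0],[-4,60,95,0],[-4,60,110,0],[-4,60,110,0]]'; python3 - <<'E'
from h import *
s=read_state();q=s["ee_rot"];print(s["eef_pos"],2*np.arctan2(q[1],q[0])-np.pi/2+6.2832,s["force"],s["wrist_torque"],s["joints"])
d=snap("side",15);crop(d,150,60,350,210,4,"s15");d=snap("top",15);crop(d,90,100,260,250,4,"t15")
import ang
print(ang.dots(load("top",15),"top"),ang.dots(load("side",15),"side"))
E
```

```text
time_s: 26.48
eef_pos: [0.6135, 0.3492, 0.2584]
ee_rot: [0.745, -0.667, 0.003, -0.0]
force: [0.6, 0.3, -1.5]
gripper_width: 0.0249
[0.6135376  0.34924064 0.25838738] 3.251313114983439 [ 0.57342357  0.33992392 -1.47618976] [ 0.09858668  0.15753296 -0.03114865] [ 0.35198997  0.44836263  1.20715637 -0.00468531  1.4831101  -2.89890505]
[(array([0.61969169, 0.20626584]), np.int32(26)), (array([0.51219897, 0.18370511]), np.int32(27))] [(array([0.62075636, 0.20732212]), np.int32(9)), (array([0.51257265, 0.18426546]), np.int32(12))]
```

View pics/s15.png

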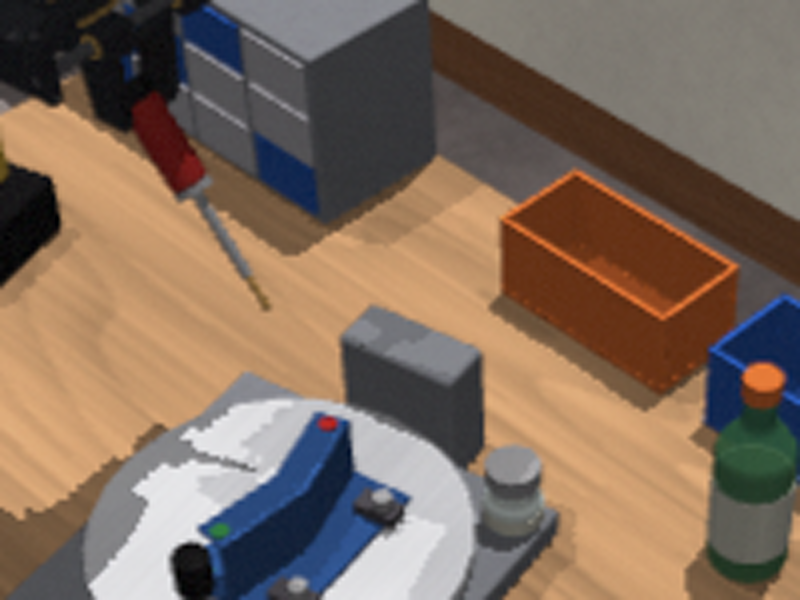

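View pics/t15.png

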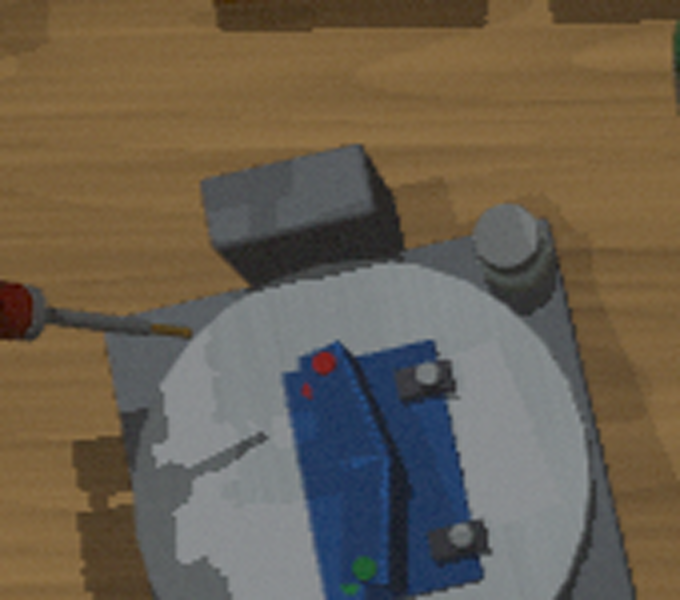

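```bash
python3 - <<'E'
from h import *
s=load("side",15);t=load("top",15)
S=lambda u,v:(150+u/4-.375,60+v/4-.375);T=lambda u,v:(90+u/4-.375,100+v/4-.375)
G=np.array([.6135,.3492,.2584])
for a,b in(((190,333),(267,309)),):
    tip=tri([t,s],[T(*a),S(*b)]);v=tip-G
    print(tip.round(4),proj(t,tip),T(*a),proj(s,tip),S(*b))
    print(np.linalg.norm(v),"lean",np.degrees(np.arctan2(np.hypot(v[0],v[1]),-v[2])),"az",np.arctan2(v[1],v[0])%6.283)
E
```

```text
[0.6215 0.2569 0.1615] [137.07754054 182.94173881] (137.125, 182.875) [216.43801254 136.86563272] (216.375, 136.875)
0.13406494231180233 lean 43.72784557340914 az 4.799025786566828
```

```bash
python3 -m crank '[[0,-8,20,-0.05],[-3,-25,45,-0.16],[-6,-50,70,-0.3],[-10,-80,72,-0.44],[-14,-112,72,-0.58],[-18,-144,72,-0.72],[-22,-176,72,-0.86],[-26,-208,72,-1]]'; python3 -m crank '[[-2,-32,0,-0.14],[-4,-64,0,-0.28],[-6,-96,0,-0.42],[-8,-128,0,-0.56],[-8,-160,0,-0.7],[-8,-192,0,-0.84],[-8,-224,0,-0.98],[-8,-256,0,-1.12]]'; python3 - <<'E'
from h import *
s=read_state();p=s["eef_pos"];q=s["ee_rot"];psi=2*np.arctan2(q[1],q[0])-np.pi/2;print(p,psi,s["gripper_width"])
print((np.array([.6021,-.3704,.30])-p)*1000,.087-psi)
E
```

```text
time_s: 27.58
eef_pos: [0.5857, 0.1389, 0.3257]
ee_rot: [-0.331, 0.944, -0.0, -0.004]
force: [0.5, -0.5, -2.0]
gripper_width: 0.0248
time_s: 28.58
eef_pos: [0.5768, -0.1183, 0.3239]
ee_rot: [0.224, 0.975, 0.002, -0.005]
force: [0.8, -0.4, -1.3]
gripper_width: 0.0248
[ 0.57678128 -0.11833518  0.32392434] 1.1199749170142281 0.02483731496380857
[  25.31872109 -252.06481799  -23.92433661] -1.0329749170142282
```

```bash
python3 -m crank '[[3,-31,0,-0.13],[6,-62,0,-0.26],[9,-94,0,-0.39],[12,-126,0,-0.52],[16,-158,-4,-0.65],[19,-190,-10,-0.78],[22,-222,-18,-0.91],[25,-252,-24,-1.033]]'; python3 -m crank '[[0,0,-25,0],[0,0,-55,0],[0,0,-80,0],[0,0,-80,0],[0,0,-80,0]]'; python3 - <<'E'
from h import *
s=read_state();p=s["eef_pos"];q=s["ee_rot"];psi=2*np.arctan2(q[1],q[0])-np.pi/2;print(p,psi,s["gripper_width"])
d=snap("side",16);crop(d,310,125,510,300,4,"s16");d=snap("top",16);crop(d,330,120,500,260,4,"t16")
E
```

```text
time_s: 29.58
eef_pos: [0.6008, -0.3715, 0.2974]
ee_rot: [0.678, 0.735, 0.004, -0.005]
force: [0.0, 0.4, -1.9]
gripper_width: 0.0247
time_s: 30.2
eef_pos: [0.6007, -0.3718, 0.2177]
ee_rot: [0.678, 0.735, 0.004, -0.005]
force: [-0.7, 0.0, -1.1]
gripper_width: 0.0247
[ 0.60073578 -0.37175719  0.21768066] 0.08151288008066526 0.02465140794175174
```

View pics/s16.png

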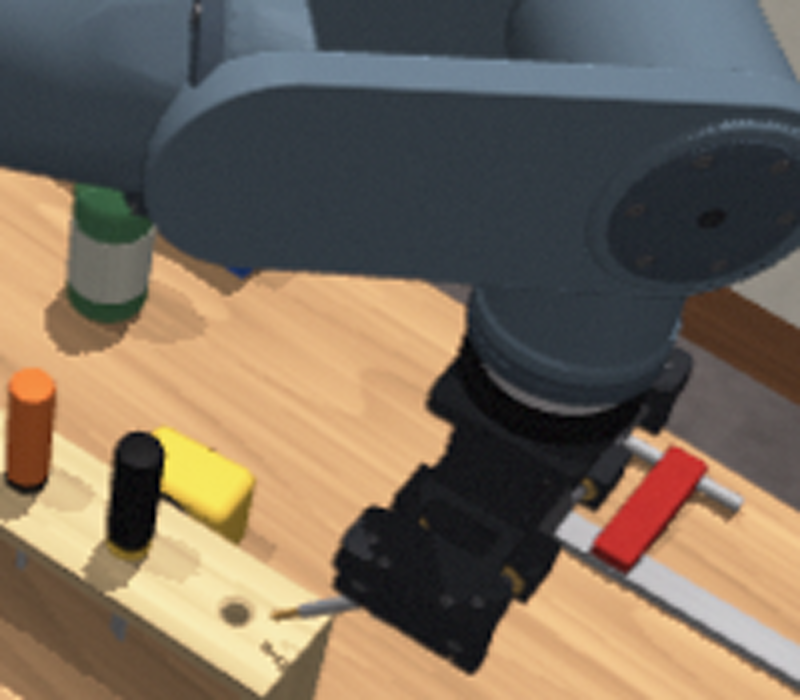

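View pics/t16.png

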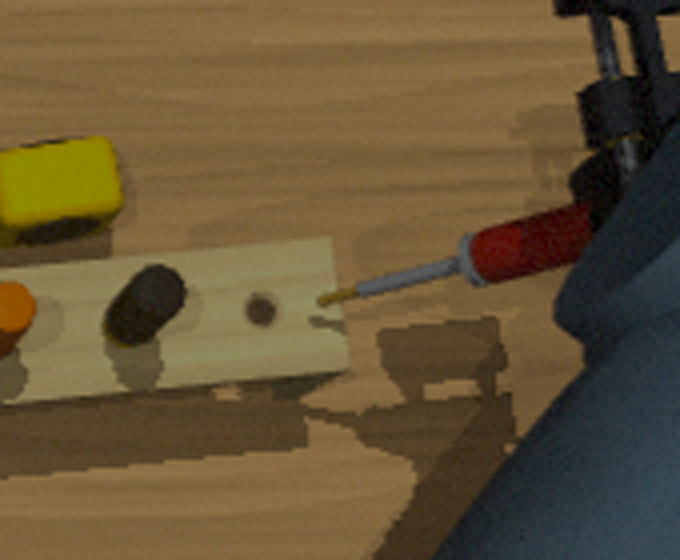

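```bash
python3 - <<'E'
from h import *
s=load("side",16);t=load("top",16)
S=lambda u,v:(310+u/4-.375,125+v/4-.375);T=lambda u,v:(330+u/4-.375,120+v/4-.375)
G=np.array([.6007,-.3718,.2177])
h=[plane(t,*T(261,311),.1),plane(s,*S(237,612),.1)];print("hole",h)
tip=tri([t,s],[T(319,302),S(273,615)]);v=tip-G
print(tip.round(4),proj(t,tip),T(319,302),proj(s,tip),S(273,615))
print(np.linalg.norm(v),"lean",np.degrees(np.arctan2(np.hypot(v[0],v[1]),-v[2])),"az",np.arctan2(v[1],v[0])%6.283)
E
```

```text
hole [array([ 0.59289008, -0.25636103,  0.1       ]), array([ 0.59333783, -0.25761963,  0.1       ])]
[ 0.5923 -0.2795  0.1211] [409.2685982  195.28795422] (409.375, 195.125) [378.05035243 278.30967173] (377.875, 278.375)
0.13388642381415353 lean 43.80731496629213 az 1.6612698700089106
```

```bash
python3 -m crank '[[0.7,4,-4.3,0],[0.7,9,-9.7,0],[0.7,14,-15.1,0],[0.7,19,-20.5,0],[0.7,25,-27,0],[0.7,25,-27,0],[0.7,25,-27,0]]'; python3 - <<'E'
from h import *
s=read_state();print(s["force"],s["wrist_torque"])
d=snap("side",17);crop(d,310,145,470,300,4,"s17");d=snap("top",17);crop(d,330,120,500,260,4,"t17")
E
```

```text
time_s: 31.18
eef_pos: [0.6021, -0.3471, 0.192]
ee_rot: [0.678, 0.735, 0.004, -0.003]
force: [0.3, 0.2, -0.3]
gripper_width: 0.0249
[ 0.30765429  0.21915873 -0.34199456] [-0.12928715  0.06617258 -0.01789322]
```

View pics/s17.png

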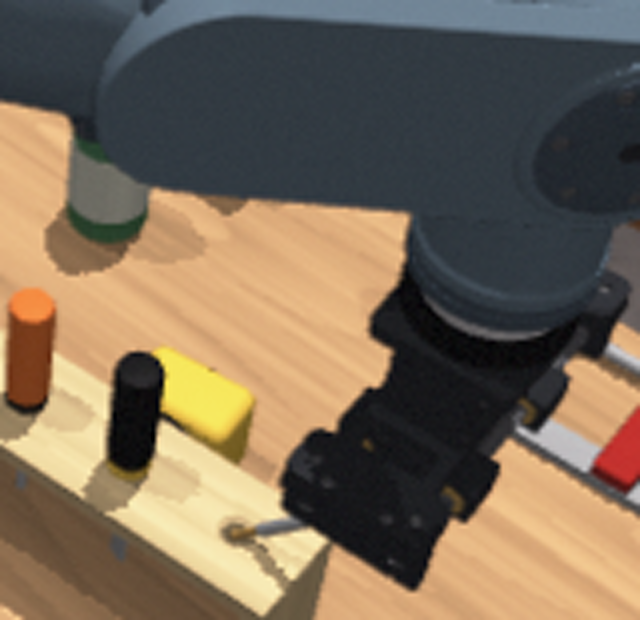

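View pics/t17.png

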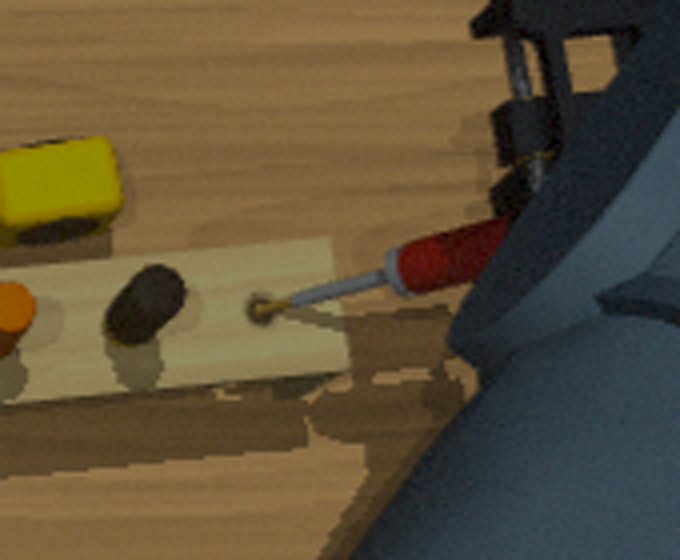

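```bash
python3 -m crank '[[0,0,0,0],[0,0,0,0]]' -1 10;  python3 -m crank '[[-1.5,8.7,5,0],[-3.3,16.6,9.8,0],[-4.3,26.8,15,0],[-5.1,37.4,19.4,0],[-5.9,48.5,22.9,0],[-6.7,59.8,25.4,0],[-7.6,71.2,27.5,0],[-8.5,82.8,28.5,0]]'; python3 - <<'E'
from h import *
s=read_state();print(s["force"],s["wrist_torque"])
d=snap("side",18);crop(d,310,125,470,300,4,"s18")
E
```

```text
time_s: 31.52
eef_pos: [0.6022, -0.3475, 0.1925]
ee_rot: [0.678, 0.735, 0.004, -0.003]
force: [1.0, -0.0, -1.0]
gripper_width: 0.0259
time_s: 32.52
eef_pos: [0.5936, -0.2639, 0.2211]
ee_rot: [0.678, 0.735, 0.004, -0.003]
force: [-0.8, -0.3, -0.8]
gripper_width: 0.0255
[-0.79187408 -0.32124045 -0.84398047] [-0.26129553  0.05026967 -0.04305916]
```

View pics/s18.png

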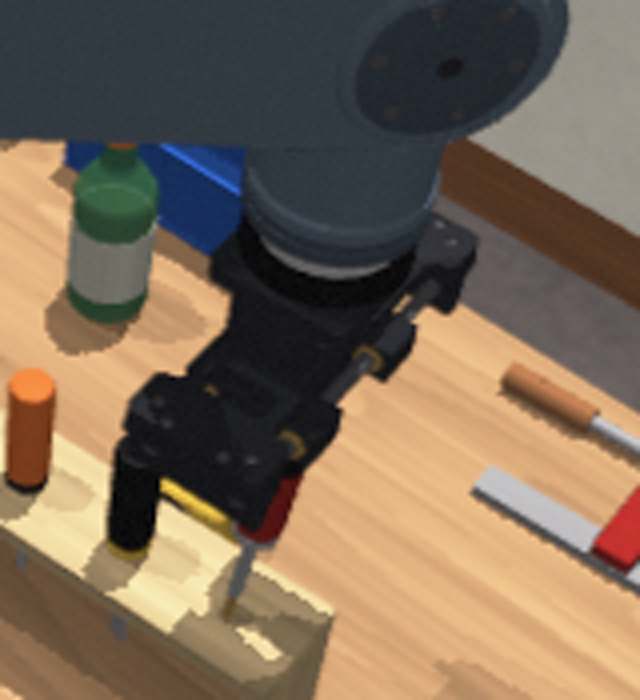

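```bash
python3 -m crank '[[-0.3,6,-0.5,0],[-0.8,11.5,-1,0],[-0.8,11.5,-6,0],[-0.8,11.5,-9,0],[-0.8,11.5,-9,0]]'; python3 - <<'E'
from h import *
s=read_state();print(s["force"],s["wrist_torque"])
d=snap("side",19);crop(d,310,125,470,300,4,"s19")
k=load("side",19);print([((proj(k,(.593,-.257,z))-[310,125])*4).round() for z in(.1,.13,.16)])
E
```

```text
time_s: 33.2
eef_pos: [0.5925, -0.2511, 0.2114]
ee_rot: [0.678, 0.735, 0.004, -0.004]
force: [-0.4, 0.3, -1.7]
gripper_width: 0.0255
[-0.39704293  0.26500818 -1.66343671] [-0.13688477  0.10156616 -0.04210598]
[array([234., 610.]), array([241., 577.]), array([247., 543.])]
```

View pics/s19.png

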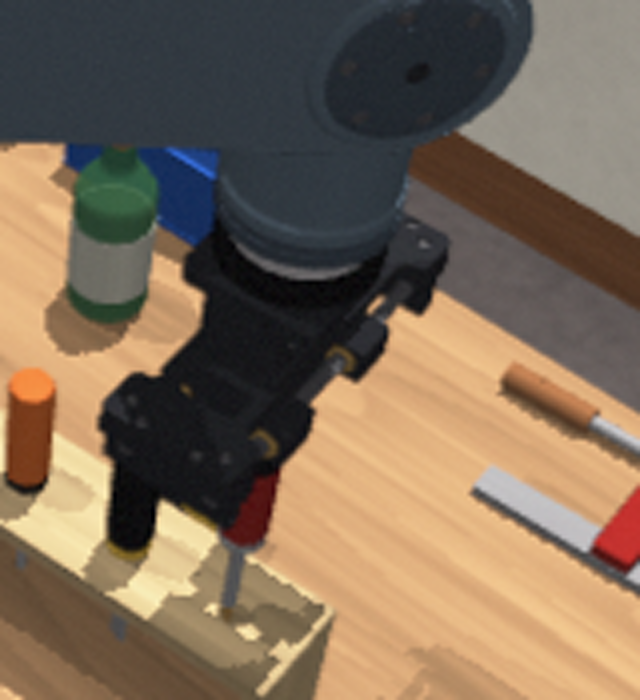

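```bash
python3 -m crank '[[0.3,-4,0,0],[0.6,-5.5,-8,0],[0.6,-5.5,-20,0],[0.6,-5.5,-32,0],[0.6,-5.5,-42,0],[0.6,-5.5,-50,0],[0.6,-5.5,-50,0]]'; python3 - <<'E'
from h import *
s=read_state();print(s["force"],s["wrist_torque"])
d=snap("side",20);crop(d,310,125,470,300,4,"s20")
E
```

```text
time_s: 34.12
eef_pos: [0.5929, -0.2563, 0.1607]
ee_rot: [0.677, 0.736, 0.004, -0.005]
force: [-0.8, 0.4, -1.6]
gripper_width: 0.0257
[-0.80268666  0.41558048 -1.61896778] [-0.05811027  0.05383068  0.00875113]
```

View pics/s20.png

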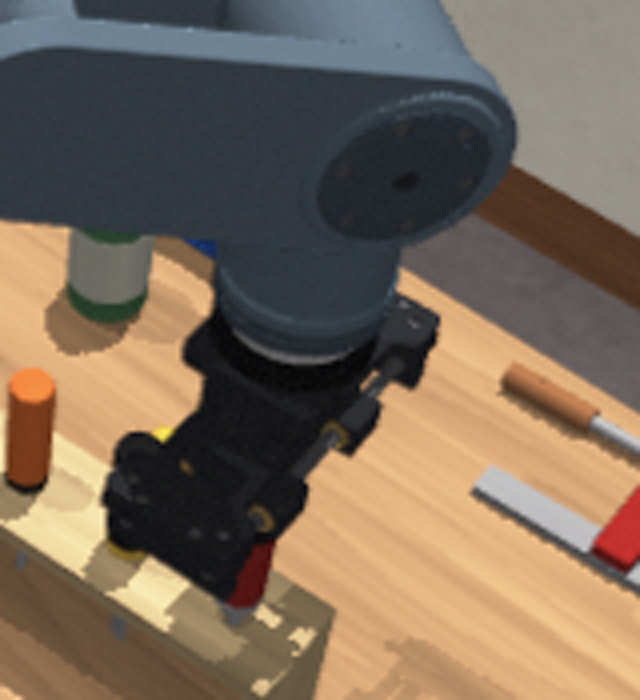

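```bash
python3 -m crank '[[0,0,-3,0],[0,0,-6,0],[0,0,-6,0]]'|grep -E "pos|force"; python3 -m crank '[[0,0,-2,0],[0,0,-2,0]]'|grep -E "pos|force"; python3 -m crank '[[0,0,-2,0],[0,0,-2,0]]'|grep -E "pos|force"
```

```text
eef_pos: [0.5931, -0.2564, 0.1552]
force: [-1.3, 0.2, -1.5]
eef_pos: [0.593, -0.2564, 0.153]
force: [-0.5, -0.9, -1.2]
eef_pos: [0.5928, -0.2563, 0.1508]
force: [-0.3, 0.4, -1.2]
```

```bash
python3 -m crank '[[0,0,-1.5,0],[0,0,-1.5,0]]'|grep -E "pos|force"; python3 -m crank '[[0,0,-1.5,0],[0,0,-1.5,0]]'|grep -E "pos|force"; python3 -c "
from h import *
d=snap('side',21);crop(d,330,225,430,310,7,'s21')"
```

```text
eef_pos: [0.5927, -0.2562, 0.1491]
force: [0.1, 0.3, -0.9]
eef_pos: [0.5926, -0.2562, 0.1474]
force: [0.1, -1.2, -1.6]
```

View pics/s21.png

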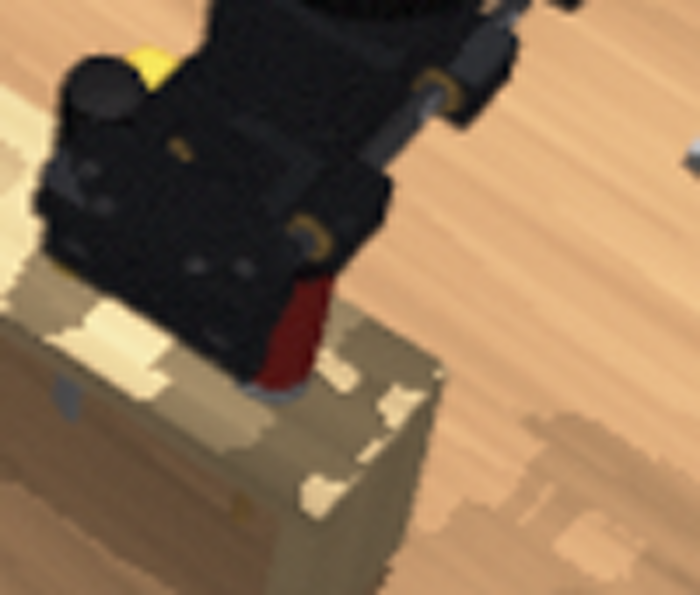

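```bash
python3 -m crank '[[0,0,-1.2,0],[0,0,-1.2,0]]'|grep -E "pos|force"; python3 -m crank '[[0,0,-1.2,0],[0,0,-1.2,0]]'|grep -E "pos|force"
```

```text
eef_pos: [0.593, -0.2564, 0.1469]
force: [-0.8, 0.8, 3.9]
eef_pos: [0.5932, -0.2566, 0.1469]
force: [-2.2, 1.8, 6.7]
```

```bash
python3 -m crank '[[0,0,0.5,0],[0,0,0.5,0],[0,0,0.5,0],[0,0,0.5,0],[0,0,20,0],[0,0,55,0],[0,0,95,0],[0,0,110,0]]' 0.2 10; python3 -m crank '[[-20,0,10,0],[-60,0,20,0],[-110,0,30,0],[-160,0,40,0],[-200,0,40,0],[-220,0,40,0]]'; python3 - <<'E'
from h import *
d=snap('side',22);crop(d,130,125,410,320,2,'s22a');crop(d,280,205,400,320,5,"s22")
d=snap('top',22);crop(d,105,120,265,300,4,"t22a");crop(d,290,140,430,250,5,"t22")
E
```

```text
time_s: 37.1
eef_pos: [0.5946, -0.2574, 0.2614]
ee_rot: [0.677, 0.736, 0.004, -0.001]
force: [0.5, 0.1, 0.7]
gripper_width: 0.0529
time_s: 37.85
eef_pos: [0.3728, -0.2572, 0.3014]
ee_rot: [0.678, 0.735, 0.004, -0.001]
force: [-0.1, -0.3, -0.8]
gripper_width: 0.0525
```

View pics/s22.png

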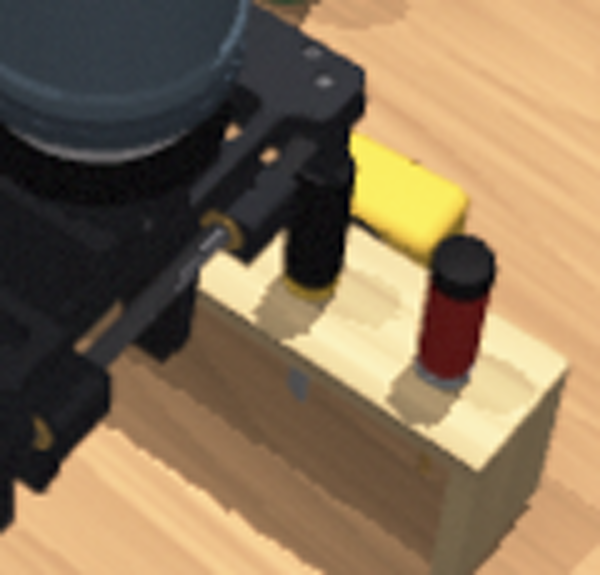

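View pics/t22.png

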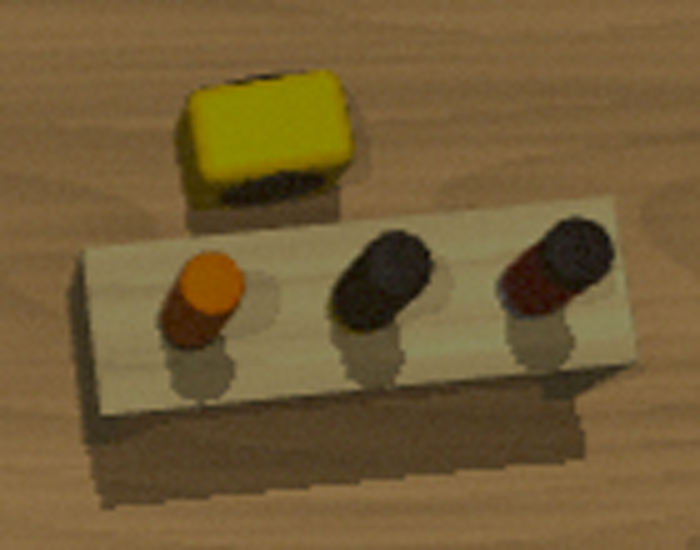

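View pics/t22a.png

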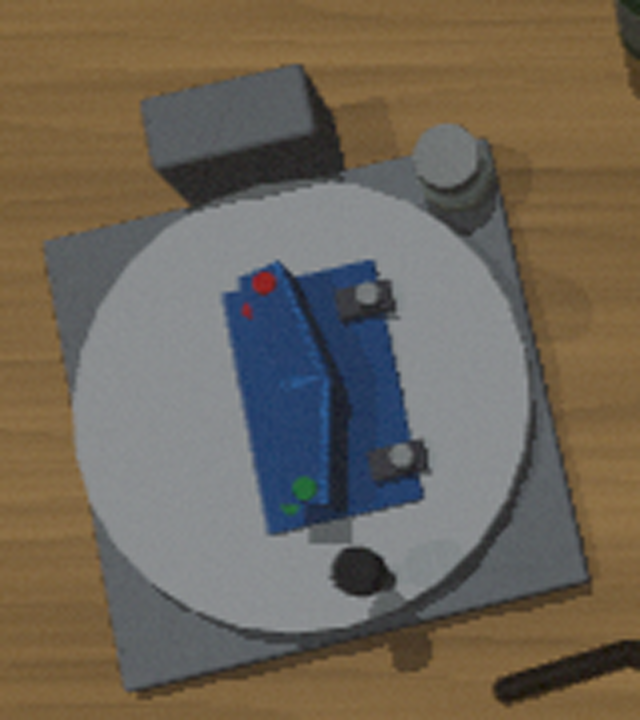

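```bash
python3 ang.py 22; python3 -c "
from plant import *
s=read_state();print(s['time_s'],s['force'],max(abs(s['qd'])))
print(sign_off())"
```

```text
22 top 0.20678387048083574 [0.6195 0.2064] [0.512  0.1838] 25 28
37.95 [-0.16689796  0.0192596  -0.62096876] 0.03980179169414119
the job is handed in; nothing more can be done
NoneTraceback (most recent call last):
  File "ang.py", line 18, in <module>
    for n in("top","side"): print(k,n,*ang(load(n,k),n))
                                       ~~~^^^^^^^^^^^^^
  File "ang.py", line 13, in ang
    (r,a),(g,b)=dots(d,n);v=r-g
                ~~~~^^^^^
  File "ang.py", line 8, in dots
    k,l,s,c=cv2.connectedComponentsWithStats(m);i=1+np.argmax(s[1:,4])
                                                    ~~~~~~~~~^^^^^^^^^
    return _wrapfunc(a, 'argmax', axis=axis, out=out, **kwds)
    return bound(*args, **kwds)
ValueError: attempt to get argmax of an empty sequence
```

I carried out the whole job in the order asked and handed it in at 38 s of the 72 s allowed. No verdict is reported. I judged the pass from wrist forces and pictures, because the nose travel itself can't be read.

- **Table:** I gripped the knob and turned the table a quarter turn. The coloured dots show it turned about 1.575 rad. After the pass and at the end, the table stood at the same angle as just after indexing, to within 0.002 rad. During touch-off, light contact with the wall turned the table slightly; the green dot moved about 1 mm.
- **Stylus lean:** The moves cannot tilt the tool, so I tipped the stylus about 43° in the grip against the edge of its own rack hole.
- **Burnishing pass:** I ran green to red in one pass at about 3 cm/s. It started about 2 mm before the first seam point and ended about 3 mm past the last.
- **Nose pressure:** The force along the stylus was about 2.2 to 3.0 N. That is roughly 3.5 to 6 mm of the 10 mm nose travel, so the nose was sprung and not bottomed.
- **Least certain part:** On the red half the drag along the wall was higher than expected, about 3 to 4 N sideways. I eased off slightly and the stylus kept its lean. I did not see the nose itself under the lip.
- **Stylus return:** I stood the stylus up in its own hole, lowered it until the handle touched the plate, and released it. The last pictures show it upright there.
- **Bystanders:** The other rack tools, the tape and the jar look unmoved in the last pictures. I did not check the glue or pliers closely.
- **Failed check:** In the final angle check the side view failed because the arm hid the dots, so the last angle comes from the top view only.

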